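# Clear the polisher's catch tray: two slabs to the tote, one to the inspection rest

## Robot

A 6-joint arm with a two-finger parallel gripper is mounted at the origin on a cart in front of the work surface, level with it; the furniture and walls round the work are solid. World frame = base frame: x ahead of the robot, y to its left, z up, the work surface at z = 0. Lengths are in m, angles in degrees, forces in N, time in s.
With the tool pointing down it reaches from about 0.3 to 0.875 m from the base axis. Payload 4.2 kg.
Tool frame: the origin (TCP) lies midway between the tips of the shut fingers; the grasp point (between the pads) lies 19 mm behind it; z points along the fingers, x is the direction in which the jaws open and shut, and the axes are right-handed (so a half turn about z gives the same grasp; the last joint's range is limited). The gripper opens to 85 mm and grips with 20 to 120 N. Pads are 22 mm wide; open, the fingers measure 114 mm over their backs; the gripper's body (76 mm by 85 mm) begins 54 mm behind the grasp point. The pads swing forward as they close: fully open they stand 13 mm farther back than shut.
Start: joints at [-74.771, 18.312, 89.639, -0, 72.044, -1.146], TCP at [0.162, -0.552, 0.231] pointing down, gripper open.
Joint ranges: [-177.97, 177.97], [-48.28, 115.42], [12.27, 149.76], [-77.06, 257.06], [2.81, 150.46], [-146.56, 146.56]. Speed limits (degrees/s): [147.25, 147.25, 180, 180, 180, 180].

## Interface

Orientations are given as [roll, pitch, yaw] about the fixed x, y, z axes, in that order (R = Rz(yaw) Ry(pitch) Rx(roll)).
In Python, from station import status, vision, finish_job gives the robot as it stands.
- The arm moves only by the tool jog_arm, never from a script. Its arguments are lists of equal length, an entry for each row: "xyz": the shift along the tool's x, y, z each as a share of 0.1 m, from -1 to 1, a list of three; "rotation": the turn, a rotation vector about the tool's x, y, z each as a share of pi rad, from -1 to 1, a list of three; "hand": the closure, from -1 (fully open) to 1 (shut). A call has 1 to 8 rows; each row is the pose to reach, as a shift and turn from the pose commanded when the call began, along the tool's axes at that moment, turning the shorter way round; what a row does not reach only later rows make up. A row lasts 1/8 s, in which the tool goes at most 62.5 mm and 10.7 degrees, less where a joint would pass 70% of its speed; a pose out of reach is approached as far as the arm can. A call with a number of a shift or a turn outside -1 to 1 is refused whole. A call with a gripper value outside its range is refused whole. The fingers move at their own pace and stop on an object; "squeeze" is the grip in N (left out, the last holds). Time passes only in rows, so rows that repeat a pose let the fingers close. It gives the time, the measured TCP pose, the force and the opening at its end, in the units of the state.
- status.read_state(): the state, without advancing time (a new reading comes with each control period).
- vision.grab_frame(name): name is "scene" or "top" or "wrist"; returns a dict with "frame" (384x512x3 uint8, red, green, blue), "depth" (384x512 float32, m along the optical axis (not along the pixel's ray), 0 where there is no reading), "fx", "fy", "cx", "cy" (pixels), "k1" (the pictures are not rectified: a ray, as slopes to the right and down, at radius r is drawn at 1 + k1 r^2 times it, then the intrinsics apply), "T" (4x4, takes a point from camera to world coordinates); the wrist camera has in their place "mount" (4x4, takes a point from camera to tool coordinates, whose origin is the TCP and whose axes are the tool frame's). Camera axes: x right, y up, looking along -z (the intrinsics and any distortion apply to the point x, -y, -z); pixel columns grow to the right and rows downward; lengths in m; the calibration is good to about 2 mm. A picture is of the moment at which its call begins: read the wrist's pose just before it.
- finish_job(): hands the job in, once; it reports no verdict.
The state is a dict: "clock": time; "joint_positions": joint angles; "qd": joint speeds; "joint_torque": joint torques, N m; "tcp_pos": TCP position; "orientation": TCP orientation; "contact_force": force on the tool from outside, world axes, zero at the start; "torque": the same for the moment, N m; "opening": finger opening in m.
Only numpy, scipy, OpenCV 4.12 (cv2) and the standard library are available. Lean on these libraries where they do the work, as an engineer would, in place of code of your own. Each camera call takes 0.05 s, during which the arm holds its last target.

## Task

Empty the catch tray of the glass edge polisher: lay the blue and the pink glass slab flat on the floor of the blue tote, side by side and not on each other, and lean the amber slab on the aluminium inspection rest, one edge squarely on the ledge, centred, its back flat against the sloping backboard. It is glass, so set each slab down rather than dropping it, let go, and leave the dropper bottle, the solder spool and the copper foil roll where they are.

Things in the scene. Friction and masses are not known exactly. Their poses are not given: they have to be found in the camera images.
- amber_slab_center (a point): Centre of the loose square amber (pale yellow) glass slab, 45 x 45 x 10 mm, about 50 g, lying flat in the catch tray. Its z is the slab's thickness direction; its x and y run along the edges.
- blue_slab_center (a point): Centre of the loose blue glass slab, 36 mm along its x, 52 mm along its y, 10 mm thick (z), about 50 g, lying flat in the catch tray; its outline is slightly uneven.
- pink_slab_center (a point): Centre of the loose pink glass slab, 38 mm along its x, 50 mm along its y, 10 mm thick (z), about 50 g, lying flat in the catch tray; its outline is slightly uneven.
- catch_tray: Fixed grey open tray, 160 (x) by 250 mm (y), walls 4 mm thick, 22 mm high, floor 4 mm thick. Origin: centre of its underside, on the worktop; z up, x to the green polisher fixed at its far side (from x = 80 mm, 190 mm wide, 150 mm high; thin chute from x = 65 mm). The slabs lie in a row along y, about 72 mm apart.
- tote: Fixed blue open plastic tote, 135 mm (x) by 170 mm (y) outside, 40 mm high, walls and floor 4 mm thick; small lips stick out 11 mm from the rims of its y ends. Origin at the centre of its underside, on the worktop; z up. There is ample room for the two slabs side by side along y.
- rest_face: Sloping aluminium backboard of the fixed inspection rest. Origin: middle of the corner where the ledge meets it, 36 mm above the worktop; x runs up the slope (50 degrees from level), y level along the ledge, z is its outward normal (up and to the robot). Backboard 30 mm wide, 73 mm up the slope; ledge 66 mm wide, 14 mm deep. A leaning slab has its back on z = 0, lower edge on x = 0.
- dropper_bottle_center (a point): Bystander: middle of the loose brown dropper bottle, 34 mm across, 102 mm high, upright on the worktop. Leave it alone.
- red_spool_center (a point): Bystander: middle of the loose spool of solder with red flanges, 60 x 72 mm, 46 mm high, upright on the worktop. Leave it alone.
- foil_roll_center (a point): Bystander: middle of the loose copper foil roll, 72 mm across, 10 mm high, flat on the worktop. Leave it alone.
Not all that is in view belongs to the job. There is more than one size of the part that bears blue_slab_center; the job needs the middle-sized.

How it is judged (in metres and radians):
At the end, for the whole second after the job is handed in: Blue and pink slabs at rest flat (0.12 rad) on the tote's floor. Amber slab at rest on the rest: back flat (0.15 rad) on the backboard, centre 16 to 31 mm up from the ledge, within 20 mm of the middle, edges square within 0.25 rad (x of blue_slab_center in the frame of tote between -0.064 and 0.064 m and y of blue_slab_center in the frame of tote between -0.081 and 0.081 m and z of blue_slab_center in the frame of tote between 0.004 and 0.013 m and angle between the z axis of each of blue_slab_center, pink_slab_center and the z axis of tote, either way round below 0.12 rad and linear speed of each of blue_slab, pink_slab, amber_slab below 0.02 m/s and x of pink_slab_center in the frame of tote between -0.064 and 0.064 m and y of pink_slab_center in the frame of tote between -0.081 and 0.081 m and z of pink_slab_center in the frame of tote between 0.004 and 0.013 m and x of amber_slab_center in the frame of rest_face between 0.016 and 0.031 m and y of amber_slab_center in the frame of rest_face between -0.02 and 0.02 m and z of amber_slab_center in the frame of rest_face between 0.001 and 0.01 m and angle between the z axis of amber_slab_center and the z axis of rest_face, either way round below 0.15 rad and (angle between the x axis of amber_slab_center and the x axis of rest_face, either way round below 0.25 rad or angle between the x axis of amber_slab_center and the y axis of rest_face, either way round below 0.25 rad)); the robot touches nothing.
It fails at once if a slab is dropped: faster than 0.7 m/s while the fingers do not hold it (a fall of over about 25 mm) ((linear speed of amber_slab above 0.7 m/s and contact force between the fingers and amber_slab below 0.02 N) or (linear speed of blue_slab above 0.7 m/s and contact force between the fingers and blue_slab below 0.02 N) or (linear speed of pink_slab above 0.7 m/s and contact force between the fingers and pink_slab below 0.02 N)).
It fails at once if the dropper bottle, the solder spool or the foil roll is moved by more than 30 mm (distance of any of dropper_bottle_center, red_spool_center, foil_roll_center from where it was at the start of the episode above 0.03 m).
It also fails if it takes over 67 s, if anything falls off the work surface, if the arm or the gripper's body presses on something with over 40 N, if the wrist force passes 120 N, or if a joint passes its speed limit or range.

## Working session

There is one attempt and no reset: what is moved stays moved. The work goes in short steps, Python scripts to look and compute and a tool call to move; the robot and the scene stay as the last step left them, time stands still between calls to the robot, and variables do not carry over. Pictures are saved under pics/ and viewed, and the job is handed in when it is done.

Besides the shell and the picture viewer there is one more tool, called after "Emit:" by a JSON object that holds its "api" and its "payload". jog_arm: Moves the arm, as the interface text tells. Shift numbers are shares of 0.1 m and turn numbers shares of pi rad, none past 1 either way. Its arguments: {"type":"object","properties":{"xyz":{"type":"array","items":{"type":"array","items":{"type":"number"}}},"rotation":{"type":"array","items":{"type":"array","items":{"type":"number"}}},"hand":{"type":"array","items":{"type":"number"}},"squeeze":{"type":"number"}},"required":["xyz","rotation","hand"]}

```bash
ls; mkdir -p pics
python3 - <<'E'
from station import status, vision
import cv2, numpy as np, pickle
print(status.read_state())
for n in ["scene","top","wrist"]:
    f=vision.grab_frame(n); pickle.dump(f,open(f"{n}0.pkl","wb"))
    cv2.imwrite(f"pics/{n}0.png",f["frame"][:,:,::-1])
    print(n,{k:v for k,v in f.items() if k not in("frame","depth")}, (f["depth"]>0).mean())
E
```

```text
pics
{'clock': 0.0, 'joint_positions': array([-7.47701915e+01,  1.83507165e+01,  8.97084320e+01, -1.32741331e-03,
        7.20432604e+01, -1.14644895e+00]), 'qd': array([ 0.02512513, -0.18435363, -0.0231071 , -0.08735277, -0.02152387,
        0.0863291 ]), 'joint_torque': array([-9.83644713e-04, -4.15532148e+01, -2.34165215e+01, -7.46854107e-05,
        8.26075324e-03,  1.73938325e-06]), 'tcp_pos': array([ 0.16197772, -0.55120259,  0.2304778 ]), 'orientation': array([-1.79999213e+02,  1.02413683e-01, -7.36233314e+01]), 'contact_force': array([ 0.17714815,  0.18274554, -0.13725206]), 'torque': array([0.02871738, 0.00423547, 0.03514291]), 'opening': 0.0854747892411621}
scene {'fx': 391.1748553397876, 'fy': 391.1748553397876, 'cx': 256.838967684831, 'cy': 193.3703218233249, 'k1': 0.04147581925025486, 'T': array([[-0.53225618,  0.59700082, -0.60024443, -0.03517757],
       [-0.84657782, -0.37277596,  0.37992642,  0.36535364],
       [ 0.00305969,  0.71037181,  0.70381996,  0.77048448],
       [ 0.        ,  0.        ,  0.        ,  1.        ]])} 0.8716837565104166
top {'fx': 485.454699
[... 192 characters left out ...]
.99933025,  0.03613215, -0.0057899 , -0.01596543],
       [ 0.00173605,  0.20485879,  0.97879   ,  1.42239715],
       [ 0.        ,  0.        ,  0.        ,  1.        ]])} 0.9959818522135416
wrist {'fx': 269.1658691073728, 'fy': 269.1658691073728, 'cx': 254.5009690614302, 'cy': 194.13787142824188, 'k1': -0.014671210227441184, 'mount': array([[ 9.99999683e-01, -5.81449412e-04, -5.44457642e-04,
        -1.34276841e-03],
       [-7.11267629e-04, -9.59508823e-01, -2.81677675e-01,
        -7.17529896e-02],
       [-3.58630593e-04,  2.81677973e-01, -9.59508932e-01,
        -1.43025867e-01],
       [ 0.00000000e+00,  0.00000000e+00,  0.00000000e+00,
         1.00000000e+00]])} 0.9958852132161459
```

View pics/scene0.png

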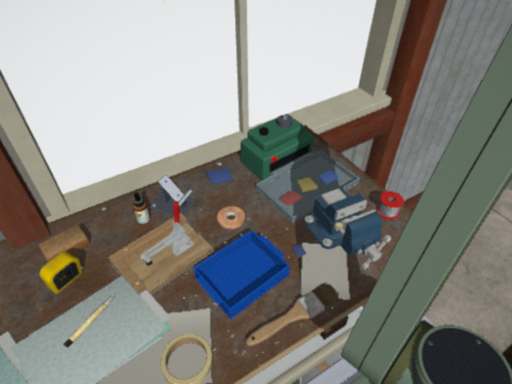

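View pics/top0.png

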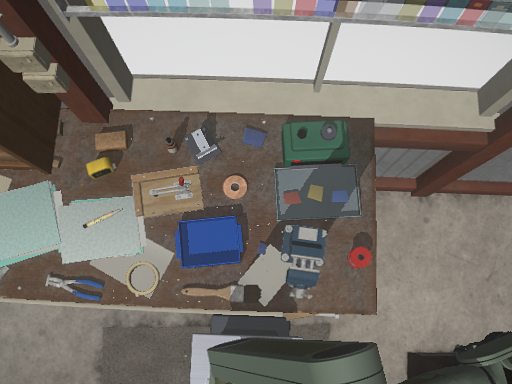

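View pics/wrist0.png

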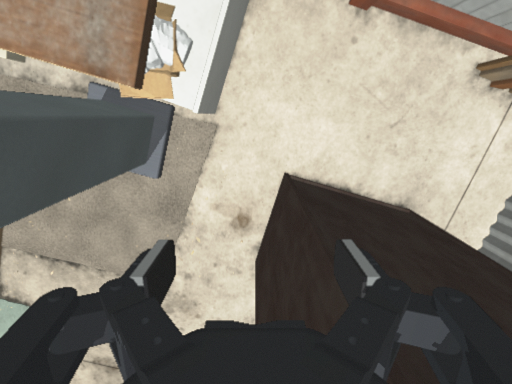

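The scene shows the tray at top (275–360, 165–220) with pink, amber and blue slabs. The tote is at (210, 242) and the rest near (200, 145). Other blue pieces lie at (254, 137) and (263, 249). Next I'll measure.

```bash
cat > h.py <<'E'
import numpy as np, cv2, pickle
from scipy.spatial.transform import Rotation as R
def ray(f,u,v,T=None):
    T=f["T"] if T is None else T
    K=np.array([[f["fx"],0,f["cx"]],[0,f["fy"],f["cy"]],[0,0,1]])
    p=cv2.undistortPoints(np.array([[[u,v]]],float),K,np.array([f["k1"],0,0,0,0]),None,None,None,(cv2.TERM_CRITERIA_COUNT|cv2.TERM_CRITERIA_EPS,50,1e-10)) if False else None
    a=(np.array([u,v],float)-[f["cx"],f["cy"]])/[f["fx"],f["fy"]]
    x=a.copy()
    for _ in range(30): x=a/(1+f["k1"]*(x@x))
    d=np.array([x[0],-x[1],-1.0])
    return T[:3,3],T[:3,:3]@d
def onplane(f,u,v,z,T=None):
    o,d=ray(f,u,v,T); return o+d*(z-o[2])/d[2]
def pt(f,u,v,T=None):
    o,d=ray(f,u,v,T); return o+d*f["depth"][int(v),int(u)]
def wristT(f,s):
    T=np.eye(4);T[:3,:3]=R.from_euler('xyz',s["orientation"],degrees=True).as_matrix();T[:3,3]=s["tcp_pos"]
    return T@f["mount"]
def proj(f,p,T=None):
    T=f["T"] if T is None else T
    c=np.linalg.inv(T)@np.append(p,1); x=np.array([c[0],-c[1]])/-c[2]
    x=x*(1+f["k1"]*(x@x)); return x*[f["fx"],f["fy"]]+[f["cx"],f["cy"]]
E
python3 - <<'E'
import pickle,cv2
f=pickle.load(open("top0.pkl","rb"));im=f["frame"][:,:,::-1]
cv2.imwrite("pics/topA.png",cv2.resize(im[110:290,150:380],None,fx=3.4,fy=3.2,interpolation=cv2.INTER_CUBIC)[:600])
f=pickle.load(open("scene0.pkl","rb"));im=f["frame"][:,:,::-1]
cv2.imwrite("pics/scA.png",cv2.resize(im[100:300,120:400],None,fx=2.8,fy=2.8,interpolation=cv2.INTER_CUBIC))
E
```

```text
(no output)
```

View pics/topA.png

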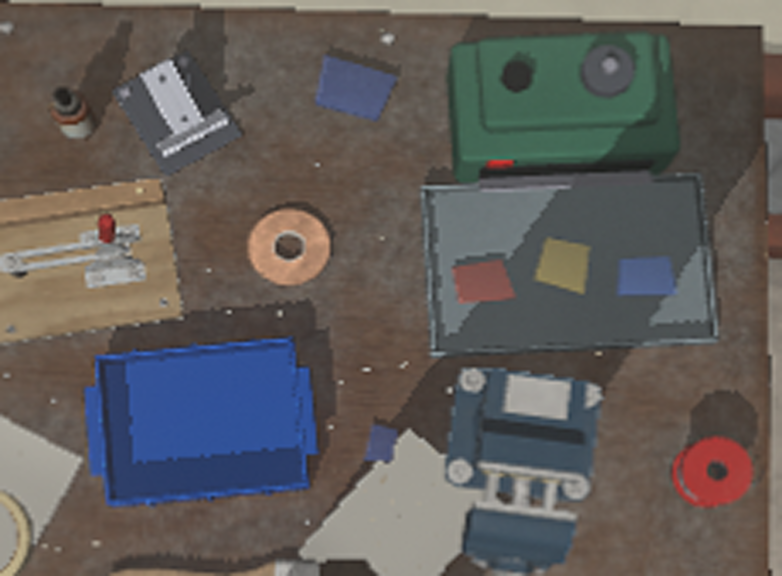

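View pics/scA.png

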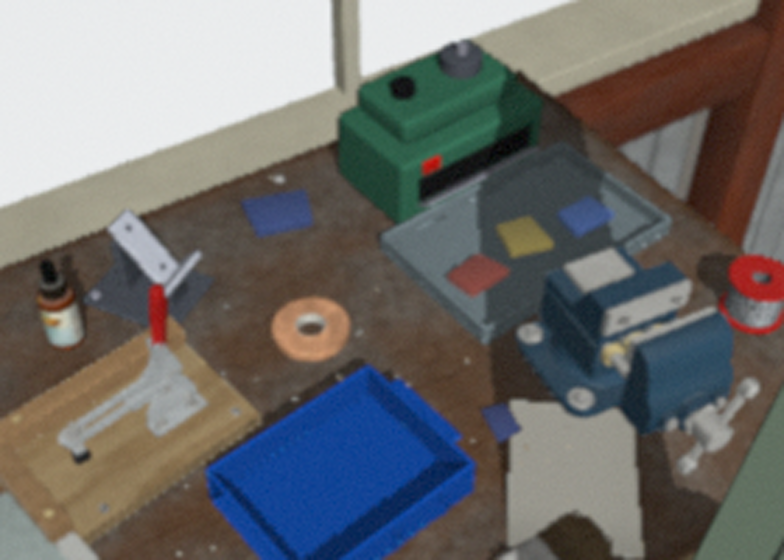

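The enlarged views show pink, amber and blue lying clear of each other in the tray. The rest's backboard rises away from the robot, with the ledge on the near side, and a clamp stands nearby. Next I'll measure positions.

```bash
cat > meas.py <<'E'
from h import *
def masks(f):
    hsv=cv2.cvtColor(f["frame"],cv2.COLOR_RGB2HSV); return hsv
def comps(m,minA=20):
    n,l,s,c=cv2.connectedComponentsWithStats(m.astype(np.uint8))
    return [(s[i,4],c[i],l==i) for i in range(1,n) if s[i,4]>minA]
def rectw(f,mask,z,T=None):
    cs,_=cv2.findContours(cv2.resize(mask.astype(np.uint8)*255,None,fx=4,fy=4,interpolation=cv2.INTER_LINEAR)//128,cv2.RETR_EXTERNAL,cv2.CHAIN_APPROX_NONE)
    c=max(cs,key=cv2.contourArea)[:,0,:]
    P=np.array([onplane(f,(u+.5)/4-.5,(v+.5)/4-.5,z,T)[:2] for u,v in c])
    r=cv2.minAreaRect((P*1000).astype(np.float32))
    # returns center, size(w along ang, h), ang
    return r
COL={"pink":[(0,12),(80,255)],"amber":[(18,32),(80,255)],"blue":[(105,125),(70,255)]}
def slabmask(hsv,c):
    h,s,v=hsv[...,0],hsv[...,1],hsv[...,2]; a,b=COL[c]
    return (h>=a[0])&(h<=a[1])&(s>=b[0])&(v>50)
E
python3 - <<'E'
from meas import *
for cam in ["top","scene"]:
    f=pickle.load(open(cam+"0.pkl","rb")); hsv=masks(f)
    for c in COL:
        for A,ce,m in comps(slabmask(hsv,c)):
            p=pt(f,*ce)
            if A<900 and .3<p[0]<.95 and -.5<p[1]<.3: print(cam,c,A,ce.round(1),p.round(3),[np.round(x,1) for x in rectw(f,m,0.014)])
f=pickle.load(open("top0.pkl","rb"))
E
python3 - <<'E'
from h import *
import glob
f=pickle.load(open("top0.pkl","rb"))
# tray corners (crop px): scale 3.4,3.2 offset 150,110
for n,z,pts in [("tray rim",.022,[(422,185),(705,174),(717,340),(432,354)]),("tote rim",.04,[(95,352),(293,340),(313,486),(108,505)])]:
    P=np.array([onplane(f,150+x/3.4,110+y/3.2,z)[:2] for x,y in pts]);print(n,P.round(3).tolist(),P.mean(0).round(4))
    P2=[pt(f,150+x/3.4,110+y/3.2).round(3).tolist() for x,y in pts];print(P2)
for n,x,y,z in [("bottle",65,95,.1),("spool",715,470,.046),("foil",288,246,.01),("clampknob",107,220,.05),("visetop",535,395,.08)]:
    print(n,pt(f,150+x/3.4,110+y/3.2).round(3))
# rest dense points
D=f["depth"]
for v in range(125,162,3):
    print(v,[tuple(pt(f,u,v).round(3)) for u in range(184,224,4)])
E
```

```text
top pink 41 [477.4   4.4] [ 0.819 -0.425  0.628] [array([1244.6, -740.7]), array([34.9, 22.6]), np.float64(82.9)]
top pink 41 [170.9 145.4] [0.682 0.244 0.069] [array([700.9, 254.9]), array([26. , 35.3]), np.float64(35.6)]
top pink 23 [163.7 160.6] [ 0.655  0.276 -0.003] [array([649.1, 273.7]), array([29.9, 24. ]), np.float64(53.4)]
top pink 23 [296.3 161. ] [ 0.643 -0.122  0.087] [array([ 663.6, -128. ]), array([ 8.6, 23.5]), np.float64(2.2)]
top pink 500 [229.7 185.9] [0.582 0.07  0.005] [array([577.4,  78.9]), array([ 72.3, 118.9]), np.float64(2.1)]
top pink 42 [181.  180.9] [0.559 0.194 0.146] [array([589.2, 215.4]), array([27.2, 14.3]), np.float64(3.9)]
top pink 178 [291.5 197.9] [ 0.549 -0.115  0.021] [array([ 550. , -115.7]), array([37.8, 49.2]), np.float64(10.7)]
top pink 208 [261.6 227.1] [ 0.462 -0.03  -0.004] [array([462.9, -29.5]), array([55.4, 82.3]), np.float64(67.3)]
top pink 30 [374.2 225.6] [ 0.478 -0.365 -0.001] [array([ 478.8, -360.9]), array([ 8.2, 52.9]), np.float64(89.4)]
top pink 71 [170.5 224.9] [ 0.459  0.241 -0.007] [array([456.4, 242. ]), array([28.9, 49.5]
[... 11995 characters left out ...]
668), np.float64(0.116), np.float64(-0.001)), (np.float64(0.669), np.float64(0.104), np.float64(-0.002))]
161 [(np.float64(0.656), np.float64(0.213), np.float64(-0.004)), (np.float64(0.655), np.float64(0.201), np.float64(0.0)), (np.float64(0.655), np.float64(0.188), np.float64(0.002)), (np.float64(0.655), np.float64(0.176), np.float64(0.004)), (np.float64(0.655), np.float64(0.163), np.float64(0.007)), (np.float64(0.656), np.float64(0.151), np.float64(0.003)), (np.float64(0.659), np.float64(0.14), np.float64(-0.004)), (np.float64(0.658), np.float64(0.127), np.float64(0.001)), (np.float64(0.659), np.float64(0.116), np.float64(-0.002)), (np.float64(0.66), np.float64(0.103), np.float64(-0.002))]
```

The slabs, tray, tote and rest are located roughly, and the blue slab in the tray is the middle-sized one. Next is a helper that turns world targets into jog numbers, then a closer look.

```bash
cat > go.py <<'E'
import sys,numpy as np
from scipy.spatial.transform import Rotation as R
from station import status
def Rtool(yaw,tilt=0):  # tilt: about tool x, degrees (neg. sign chosen by caller)
    return R.from_euler('xyz',[180,0,yaw],degrees=True)*R.from_euler('x',tilt,degrees=True)
def plan(p,yaw,tilt=0,s=None):
    s=s or status.read_state(); Rc=R.from_euler('xyz',s["orientation"],degrees=True)
    d=Rc.inv().apply(np.array(p)-s["tcp_pos"])/0.1
    r=(Rc.inv()*Rtool(yaw,tilt)).as_rotvec()/np.pi
    n=int(np.ceil(np.abs(d).max()-1e-9)) or 1
    print("clock %.2f"%s["clock"],"tcp",s["tcp_pos"].round(4),"rpy",s["orientation"].round(2),"F",s["contact_force"].round(1),"open %.4f"%s["opening"],"j",s["joint_positions"].round(0))
    print("shift",d.round(3),"n",n,"->each",(d/n).round(3),"rot",r.round(4),"deg",np.degrees(np.linalg.norm(r)*np.pi).round(1))
if __name__=="__main__":
    a=list(map(float,sys.argv[1:])); plan(a[:3],a[3],a[4] if len(a)>4 else 0)
E
python3 go.py .55 -.17 .23 0
```

```text
clock 0.15 tcp [ 0.162  -0.5513  0.2307] rpy [-1.800e+02  7.000e-02 -7.362e+01] F [ 0.3  0.5 -0.3] open 0.0858 j [-75.  18.  90.  -0.  72.  -1.]
shift [-2.565 -4.798  0.01 ] n 5 ->each [-0.513 -0.96   0.002] rot [-3.00e-04  4.00e-04 -4.09e-01] deg 73.6
```

Emit:
{"api": "jog_arm", "payload": {"xyz": [[-0.51, -0.96, 0], [-0.51, -0.96, 0]], "rotation": [[0, 0, -0.05], [0, 0, -0.08]], "hand": [-1, -1], "squeeze": 25}}

```text
clock: 0.4
tcp_pos: [0.2406, -0.4743, 0.2309]
orientation: [-180.0, 0.1, -59.1]
contact_force: [0.9, -0.5, 0.9]
opening: 0.0854
```

```bash
python3 go.py .55 -.17 .23 0
```

```text
clock 0.40 tcp [ 0.2406 -0.4743  0.2309] rpy [-1.7997e+02  5.0000e-02 -5.9080e+01] F [ 0.9 -0.5  0.9] open 0.0854 j [-64.  14.  95.   0.  70.  -5.]
shift [-1.021 -4.219  0.012] n 5 ->each [-0.204 -0.844  0.002] rot [-3.000e-04  2.000e-04 -3.282e-01] deg 59.1
```

Emit:
{"api": "jog_arm", "payload": {"xyz": [[-0.25, -1, 0], [-0.25, -1, 0]], "rotation": [[0, 0, 0], [0, 0, 0]], "hand": [-1, -1]}}

```text
clock: 0.65
tcp_pos: [0.3142, -0.4011, 0.2311]
orientation: [-180.0, 0.0, -59.2]
contact_force: [0.8, -0.4, -0.3]
opening: 0.085
```

Emit:
{"api": "jog_arm", "payload": {"xyz": [[-0.25, -1, 0], [-0.25, -1, 0]], "rotation": [[0, 0, 0], [0, 0, 0]], "hand": [-1, -1]}}

```text
clock: 0.9
tcp_pos: [0.3874, -0.3284, 0.2312]
orientation: [-180.0, 0.0, -59.2]
contact_force: [-0.8, 0.3, -0.0]
opening: 0.0854
```

Emit:
{"api": "jog_arm", "payload": {"xyz": [[-0.25, -1, 0], [-0.25, -1, 0]], "rotation": [[0, 0, 0], [0, 0, 0]], "hand": [-1, -1]}}

```text
clock: 1.15
tcp_pos: [0.4605, -0.2558, 0.2311]
orientation: [-180.0, 0.0, -59.1]
contact_force: [0.5, -1.0, 0.2]
opening: 0.0853
```

Emit:
{"api": "jog_arm", "payload": {"xyz": [[-0.25, -1, 0], [-0.25, -1, 0], [-0.25, -1, 0], [-0.25, -1, 0], [-0.25, -1, 0], [-0.25, -1, 0]], "rotation": [[0, 0, -0.06], [0, 0, -0.12], [0, 0, -0.18], [0, 0, -0.24], [0, 0, -0.3], [0, 0, -0.33]], "hand": [-1, -1, -1, -1, -1, -1]}}

```text
clock: 1.9
tcp_pos: [0.5322, -0.1849, 0.2309]
orientation: [-180.0, 0.0, 0.4]
contact_force: [-0.0, 0.6, 0.2]
opening: 0.0854
```

```bash
python3 go.py .55 -.14 .2 8
cat > look.py <<'E'
import sys
from meas import *
from station import status,vision
n=sys.argv[1]; s=status.read_state(); f=vision.grab_frame("wrist"); T=wristT(f,s); f["T"]=T; f["s"]=s
pickle.dump(f,open(n+".pkl","wb")); cv2.imwrite(f"pics/{n}.png",f["frame"][:,:,::-1])
hsv=masks(f)
z=float(sys.argv[2]) if len(sys.argv)>2 else .014
for c in COL:
    for A,ce,m in comps(slabmask(hsv,c),250):
        if A<4000:
            r=rectw(f,m,z); print(c,A,ce.round(0),[np.round(x,1) for x in r])
print("clock",s["clock"],s["tcp_pos"].round(4),s["orientation"].round(1))
E
python3 look.py w1
```

```text
clock 1.90 tcp [ 0.5322 -0.1849  0.2309] rpy [-1.7999e+02  5.0000e-02  4.0000e-01] F [-0.   0.6  0.2] open 0.0854 j [-20.  17.  91.  -0.  72. -21.]
shift [ 0.182 -0.448  0.309] n 1 ->each [ 0.182 -0.448  0.309] rot [-0.0001  0.0003 -0.0422] deg 7.6
pink 1016 [270. 116.] [array([ 551.5, -113.9]), array([37.1, 49.6]), np.float64(12.0)]
pink 482 [140. 248.] [array([ 364.3, -302.6]), array([92.6, 29.1]), np.float64(36.3)]
pink 1571 [319. 305.] [array([ 640. , -408.5]), array([ 70.9, 101.1]), np.float64(0.1)]
amber 608 [37. 26.] [array([270.3,  -8.7]), array([42.7, 55.6]), np.float64(86.4)]
amber 904 [284. 170.] [array([ 571.4, -183.4]), array([44. , 44.5]), np.float64(78.8)]
blue 1695 [424.  20.] [array([730.6,   1.3]), array([52.7, 49.4]), np.float64(74.3)]
blue 470 [147.  46.] [array([400.6, -33.2]), array([21.9, 32.8]), np.float64(79.8)]
blue 784 [276. 219.] [array([ 563.7, -255.7]), array([36.5, 53.8]), np.float64(4.5)]
clock 1.9 [ 0.5322 -0.1849  0.2309] [-180.     0.     0.4]
```

View pics/w1.png

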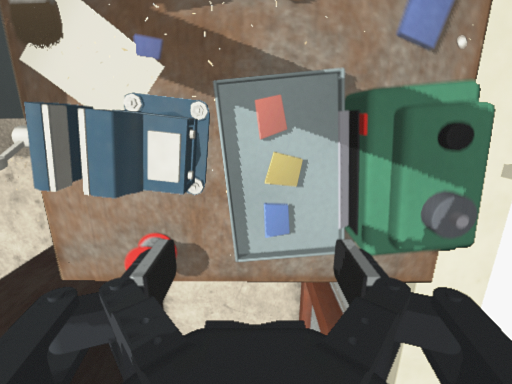

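The wrist view shows pink at (270,116), amber at (284,170) and blue at (276,219), all free in the tray with the sizes expected. I'll move above pink, partly closing the hand to see how far the tips swing.

```bash
python3 go.py .551 -.114 .12 11.5
```

```text
clock 1.95 tcp [ 0.5321 -0.185   0.2309] rpy [-1.7999e+02  4.0000e-02  4.8000e-01] F [-0.2  0.3 -0.4] open 0.0855 j [-20.  17.  91.  -0.  72. -21.]
shift [ 0.195 -0.708  1.109] n 2 ->each [ 0.098 -0.354  0.555] rot [-0.0001  0.0002 -0.0612] deg 11.0
```

Emit:
{"api": "jog_arm", "payload": {"xyz": [[0.19, -0.7, 0.5], [0.19, -0.7, 1.0], [0.19, -0.7, 1.0], [0.19, -0.71, 1.0]], "rotation": [[0, 0, -0.03], [0, 0, -0.06], [0, 0, -0.061], [0, 0, -0.061]], "hand": [-0.1, -0.1, -0.1, -0.1]}}

```text
clock: 2.45
tcp_pos: [0.5518, -0.1147, 0.1323]
orientation: [179.9, -0.1, 11.0]
contact_force: [0.0, -0.8, 0.7]
opening: 0.0466
```

```bash
python3 look.py w2; python3 go.py .551 -.114 .05 11.5
python3 - <<'E'
from h import *
for n in ["w1","w2"]:
    f=pickle.load(open(n+".pkl","rb")); D=f["depth"]
    pts=[]
    for v in range(150,384):
        for u in range(80,440):
            if 0.05<D[v,u]<.2:
                o,d=ray(f,u,v,f["mount"]); pts.append(np.append(o+d*D[v,u],[u,v]))
    pts=np.array(pts); i=np.argsort(-pts[:,2])[:12]; print(n,f["s"]["opening"],pts[i].round(3))
    L=pts[pts[:,0]<0];Rr=pts[pts[:,0]>0]
    print([ (q[:,2].max().round(4), q[q[:,2]>q[:,2].max()-.006][:,:2].mean(0).round(4)) for q in (L,Rr)])
E
```

```text
pink 1574 [255. 188.] [array([ 552.2, -113.4]), array([35.8, 49.8]), np.float64(11.1)]
pink 372 [370. 241.] [array([ 684.1, -147.3]), array([16.1, 37.1]), np.float64(5.6)]
amber 809 [302.  26.] [array([563.5,  37.4]), array([22.4, 48. ]), np.float64(61.2)]
amber 299 [354.  12.] [array([603.3,  56.5]), array([16.3, 23.6]), np.float64(53.9)]
amber 267 [340.  31.] [array([597.5,  40.9]), array([18.7, 26.7]), np.float64(70.6)]
amber 1330 [260. 253.] [array([ 572.2, -183.9]), array([45.6, 45.1]), np.float64(76.1)]
blue 887 [110.  71.] [array([403.3, -30.9]), array([22.8, 33. ]), np.float64(79.8)]
blue 3827 [471. 102.] [array([733.3,   7.1]), array([67.6, 53.4]), np.float64(74.6)]
blue 1077 [241. 305.] [array([ 563.4, -252.8]), array([36.4, 52. ]), np.float64(2.5)]
clock 2.45 [ 0.5518 -0.1147  0.1323] [ 1.799e+02 -1.000e-01  1.100e+01]
clock 2.50 tcp [ 0.5524 -0.115   0.1333] rpy [179.9   -0.18  11.04] F [-0.  -0.6  0.9] open 0.0469 j [-13.  22.  99.  -0.  58. -24.]
shift [-0.015 -0.014  0.833] n 1 ->each [-0.015 -0.014  0.833] rot [ 0.0006 -0.001  -0.0025] deg 0.5
w1 0.08541713990079869 [
[... 795 characters left out ...]
80e+01  1.80e+02]
 [-1.22e-01 -2.60e-02  5.20e-02  9.10e+01  1.81e+02]
 [-1.23e-01 -2.60e-02  5.20e-02  9.00e+01  1.81e+02]
 [-1.25e-01 -2.70e-02  5.20e-02  8.70e+01  1.80e+02]
 [-1.24e-01 -2.60e-02  5.10e-02  8.90e+01  1.81e+02]
 [-1.30e-01 -2.80e-02  5.10e-02  8.00e+01  1.79e+02]
 [-1.27e-01 -2.80e-02  5.10e-02  8.40e+01  1.79e+02]
 [-1.30e-01 -2.80e-02  5.10e-02  8.00e+01  1.78e+02]
 [-1.21e-01 -2.50e-02  5.10e-02  9.30e+01  1.82e+02]
 [-1.28e-01 -2.80e-02  5.10e-02  8.30e+01  1.79e+02]
 [-1.25e-01 -2.70e-02  5.10e-02  8.60e+01  1.80e+02]
 [-1.17e-01 -2.40e-02  5.10e-02  9.80e+01  1.84e+02]]
[(np.float64(0.0518), array([-0.1113, -0.0217])), (np.float64(0.0459), array([ 0.1168, -0.0004]))]
```

View pics/w2.png

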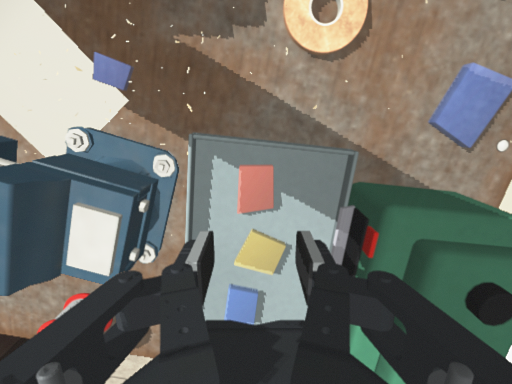

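Run:
```python
from h import *
f=pickle.load(open("w2.pkl","rb")); D=f["depth"]
pts=[]
for v in range(225,300):
    for u in range(150,360):
        if 0.05<D[v,u]<.17:
            o,d=ray(f,u,v,f["mount"]); pts.append(np.append(o+d*D[v,u],[u,v]))
pts=np.array(pts)
pts=pts[np.abs(pts[:,0])<.04]
for sg in (-1,1):
    q=pts[pts[:,0]*sg>0]; i=np.argsort(-q[:,2])[:6]; print(q[i].round(4))
```

```text
[[-2.37e-02  6.20e-03 -2.20e-03  2.14e+02  2.56e+02]
 [-2.37e-02  5.40e-03 -2.40e-03  2.14e+02  2.55e+02]
 [-2.37e-02 -7.50e-03 -2.60e-03  2.13e+02  2.35e+02]
 [-2.36e-02 -8.10e-03 -2.70e-03  2.13e+02  2.34e+02]
 [-2.36e-02  7.50e-03 -3.40e-03  2.14e+02  2.59e+02]
 [-2.36e-02  8.10e-03 -3.40e-03  2.14e+02  2.60e+02]]
[[ 2.37e-02 -7.30e-03 -2.10e-03  2.96e+02  2.35e+02]
 [ 2.36e-02 -5.80e-03 -3.10e-03  2.96e+02  2.38e+02]
 [ 2.36e-02  8.10e-03 -3.30e-03  2.95e+02  2.60e+02]
 [ 2.35e-02  5.50e-03 -3.30e-03  2.95e+02  2.56e+02]
 [ 2.36e-02 -6.60e-03 -3.40e-03  2.96e+02  2.37e+02]
 [ 2.35e-02 -7.30e-03 -3.50e-03  2.96e+02  2.36e+02]]
```

Both tips stand about 3 mm behind the TCP at a 47 mm opening. I'll descend on pink at (552,-113.5) with yaw 11.

Emit:
{"api": "jog_arm", "payload": {"xyz": [[0, -0.01, 0.6], [0, -0.01, 0.9], [0, -0.01, 0.9]], "rotation": [[0, 0, 0], [0, 0, 0], [0, 0, 0]], "hand": [-0.3, -0.3, -0.3]}}

```text
clock: 2.88
tcp_pos: [0.5508, -0.114, 0.0414]
orientation: [-180.0, 0.1, 11.0]
contact_force: [-1.1, -0.7, 1.2]
opening: 0.0557
```

```bash
python3 go.py .552 -.1135 .0045 11.3
```

```text
clock 2.88 tcp [ 0.5508 -0.114   0.0414] rpy [-1.7999e+02  5.0000e-02  1.1040e+01] F [-1.1 -0.7  1.2] open 0.0557 j [-13.  28. 105.  -0.  47. -24.]
shift [ 0.013 -0.003  0.369] n 1 ->each [ 0.013 -0.003  0.369] rot [-0.      0.0003 -0.0014] deg 0.3
```

Emit:
{"api": "jog_arm", "payload": {"xyz": [[0.013, 0, 0.2], [0.013, 0, 0.36], [0.013, 0, 0.365], [0.013, 0, 0.365], [0.013, 0, 0.365], [0.013, 0, 0.365], [0.013, 0, 0.365]], "rotation": [[0, 0, 0], [0, 0, 0], [0, 0, 0], [0, 0, 0], [0, 0, 0], [0, 0, 0], [0, 0, 0]], "hand": [-0.3, -0.3, -0.3, 0.4, 0.4, 0.4, 0.4], "squeeze": 30}}

```text
clock: 3.75
tcp_pos: [0.5531, -0.1131, 0.0061]
orientation: [179.9, -0.1, 11.2]
contact_force: [-1.7, -0.3, 5.6]
opening: 0.0345
```

```bash
python3 go.py .55 -.11 .07 7
```

```text
clock 3.75 tcp [ 0.5531 -0.1131  0.0061] rpy [ 1.7993e+02 -1.2000e-01  1.1160e+01] F [-1.7 -0.3  5.6] open 0.0345 j [-13.  31. 107.  -0.  42. -24.]
shift [-0.023 -0.036 -0.639] n 1 ->each [-0.023 -0.036 -0.639] rot [ 0.0004 -0.0007  0.0231] deg 4.2
```

Emit:
{"api": "jog_arm", "payload": {"xyz": [[0, 0, -0.2], [0, 0, -0.6], [0, 0, -1], [0, 0, -1]], "rotation": [[0, 0, 0], [0, 0, 0], [0, 0, 0], [0, 0, 0]], "hand": [0.4, 0.4, 0.4, 0.4]}}

```text
clock: 4.25
tcp_pos: [0.5544, -0.1133, 0.1082]
orientation: [179.8, -0.4, 11.2]
contact_force: [-0.7, -0.2, -0.9]
opening: 0.0347
```

```bash
python3 look.py w3; python3 go.py .41 .155 .12 7
```

```text
pink 3274 [253. 239.] [array([ 564.9, -167.9]), array([64.6, 89.3]), np.float64(11.4)]
pink 482 [377. 256.] [array([ 686.9, -150.6]), array([18. , 39.2]), np.float64(5.4)]
amber 1158 [315.  22.] [array([578.7,  34.1]), array([27. , 64.8]), np.float64(88.4)]
blue 1099 [90. 66.] [array([403.1, -30.8]), array([23.1, 33. ]), np.float64(79.8)]
blue 706 [237. 311.] [array([ 561.8, -240.5]), array([36. , 29.9]), np.float64(0.9)]
clock 4.25 [ 0.5544 -0.1133  0.1082] [179.8  -0.4  11.2]
clock 4.30 tcp [ 0.5528 -0.1129  0.1061] rpy [ 1.7993e+02 -1.6000e-01  1.1160e+01] F [-1.   0.6 -0.3] open 0.0346 j [-13.  23. 101.  -0.  55. -24.]
shift [-0.882 -2.905 -0.145] n 3 ->each [-0.294 -0.968 -0.048] rot [ 0.0004 -0.0009  0.0231] deg 4.2
```

View pics/w3.png

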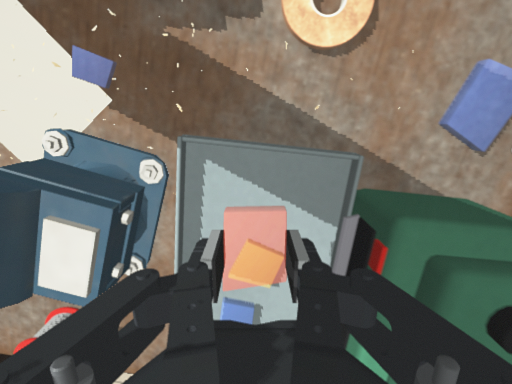

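Pink is held level, with the translucent slab between the pads around (253,240). Now to the tote.

Emit:
{"api": "jog_arm", "payload": {"xyz": [[-0.29, -0.97, -0.05], [-0.29, -0.97, -0.05]], "rotation": [[0, 0, 0], [0, 0, 0]], "hand": [0.4, 0.4]}}

```text
clock: 4.55
tcp_pos: [0.5024, -0.0219, 0.1082]
orientation: [-179.9, 0.2, 11.1]
contact_force: [1.0, -0.5, -1.5]
opening: 0.0349
```

Emit:
{"api": "jog_arm", "payload": {"xyz": [[-0.29, -0.97, -0.05], [-0.29, -0.97, -0.05]], "rotation": [[0, 0, 0], [0, 0, 0]], "hand": [0.4, 0.4]}}

```text
clock: 4.8
tcp_pos: [0.4551, 0.0678, 0.1134]
orientation: [-180.0, 0.2, 11.2]
contact_force: [0.6, -0.1, -0.3]
opening: 0.0352
```

Emit:
{"api": "jog_arm", "payload": {"xyz": [[-0.29, -0.97, -0.05], [-0.29, -0.97, -0.05], [-0.29, -0.97, -0.05]], "rotation": [[0, 0, 0.02], [0, 0, 0.02], [0, 0, 0.02]], "hand": [0.4, 0.4, 0.4]}}

```text
clock: 5.18
tcp_pos: [0.4084, 0.1572, 0.1187]
orientation: [180.0, 0.2, 7.8]
contact_force: [0.2, -0.7, -1.1]
opening: 0.0344
```

```bash
python3 look.py w4; python3 go.py .405 .154 .03 7
```

```text
pink 409 [502. 195.] [array([646.4, 190.6]), array([19.7, 38. ]), np.float64(70.1)]
amber 1741 [108. 191.] [array([268.8, 139.1]), array([ 20.6, 114.9]), np.float64(0.3)]
blue 2898 [256. 304.] [array([424.,  36.]), array([96.8, 63.7]), np.float64(12.9)]
blue 744 [501. 342.] [array([715.3,  13.3]), array([32. , 70.4]), np.float64(23.9)]
clock 5.175 [0.4084 0.1572 0.1187] [180.    0.2   7.8]
clock 5.22 tcp [0.4094 0.1562 0.1188] rpy [1.7995e+02 1.2000e-01 7.7100e+00] F [ 0.1 -0.7 -0.8] open 0.0349 j [ 19.  13. 116.  -0.  51.  12.]
shift [-0.044  0.015  0.888] n 1 ->each [-0.044  0.015  0.888] rot [0.0003 0.0007 0.004 ] deg 0.7
```

View pics/w4.png

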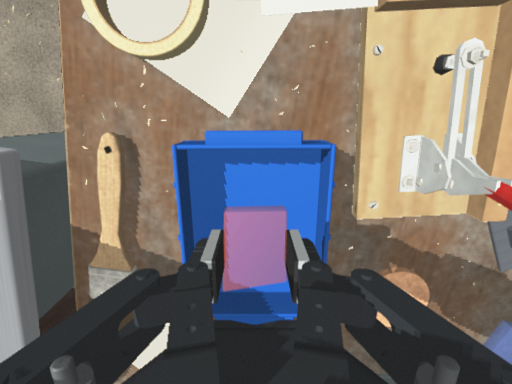

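The picture shows pink held over the tote. The tote's far rim corners are at (175,146) and (333,143), and the left side rim runs down to (182,255).

Run:
```python
from h import *
f=pickle.load(open("w4.pkl","rb"))
for u,v in [(175,147),(334,144),(180,240),(331,230),(206,131),(302,130)]: print(u,v,onplane(f,u,v,.04).round(4))
```

```text
175 147 [0.3372 0.1958 0.04  ]
334 144 [0.4655 0.2159 0.04  ]
180 240 [0.3462 0.1127 0.04  ]
331 230 [0.4795 0.1411 0.04  ]
206 131 [0.3613 0.2119 0.04  ]
302 130 [0.4376 0.2233 0.04  ]
```

Emit:
{"api": "jog_arm", "payload": {"xyz": [[-0.03, 0, 0.5], [-0.03, 0, 0.9], [-0.03, 0, 0.9]], "rotation": [[0, 0, 0], [0, 0, 0], [0, 0, 0]], "hand": [0.4, 0.4, 0.4]}}

```text
clock: 5.6
tcp_pos: [0.4055, 0.1536, 0.0273]
orientation: [179.9, 0.4, 7.5]
contact_force: [0.6, -0.3, -1.1]
opening: 0.035
```

```bash
python3 go.py .407 .155 .007 8
```

```text
clock 5.60 tcp [0.4055 0.1536 0.0273] rpy [179.89   0.45   7.47] F [ 0.6 -0.3 -1.1] open 0.0350 j [ 19.  20. 123.  -0.  37.  12.]
shift [ 0.018 -0.012  0.202] n 1 ->each [ 0.018 -0.012  0.202] rot [ 0.0006  0.0025 -0.0029] deg 0.7
```

Emit:
{"api": "jog_arm", "payload": {"xyz": [[0, 0, 0.08], [0, 0, 0.14], [0, 0, 0.18], [0, 0, 0.21], [0, 0, 0.21]], "rotation": [[0, 0, 0], [0, 0, 0], [0, 0, 0], [0, 0, 0], [0, 0, 0]], "hand": [0.4, 0.4, 0.4, 0.4, 0.4]}}

```text
clock: 6.22
tcp_pos: [0.4076, 0.1555, 0.0088]
orientation: [180.0, -0.0, 7.6]
contact_force: [-0.8, -0.4, -0.3]
opening: 0.0348
```

Emit:
{"api": "jog_arm", "payload": {"xyz": [[0, 0, 0.015], [0, 0, 0.025], [0, 0, 0.025], [0, 0, 0.025]], "rotation": [[0, 0, 0], [0, 0, 0], [0, 0, 0], [0, 0, 0]], "hand": [0.4, 0.4, 0.4, 0.4]}}

```text
clock: 6.72
tcp_pos: [0.4076, 0.1554, 0.0063]
orientation: [180.0, -0.0, 7.6]
contact_force: [-0.6, 0.0, -0.1]
opening: 0.0348
```

Emit:
{"api": "jog_arm", "payload": {"xyz": [[0, 0, 0.01], [0, 0, 0.01], [0, 0, 0.01], [0, 0, 0.01], [0, 0, 0.01], [0, 0, -0.3], [0, 0, -0.8], [0, 0, -1]], "rotation": [[0, 0, 0], [0, 0, 0], [0, 0, 0], [0, 0, 0], [0, 0, 0], [0, 0, 0], [0, 0, 0], [0, 0, 0]], "hand": [0.4, 0.1, -0.1, -0.2, -0.3, -0.3, -0.3, -0.3]}}

```text
clock: 7.72
tcp_pos: [0.4088, 0.1559, 0.1087]
orientation: [-180.0, -0.2, 7.6]
contact_force: [0.4, -0.2, -0.5]
opening: 0.0557
```

```bash
python3 look.py w5; python3 go.py .564 -.252 .12 4
```

```text
amber 1872 [ 99. 193.] [array([267.1, 139.7]), array([ 20.1, 113.3]), np.float64(0.8)]
blue 355 [505. 343.] [array([710.7,  19.4]), array([20. , 53.6]), np.float64(23.7)]
clock 7.725 [0.4088 0.1559 0.1087] [-180.    -0.2    7.6]
clock 7.78 tcp [0.4097 0.1562 0.1101] rpy [-179.92   -0.41    7.56] F [0.5 0.5 1.6] open 0.0558 j [ 19.  13. 117.  -0.  49.  12.]
shift [ 0.993  4.249 -0.098] n 5 ->each [ 0.199  0.85  -0.02 ] rot [-0.0005 -0.0023  0.0198] deg 3.6
```

View pics/w5.png

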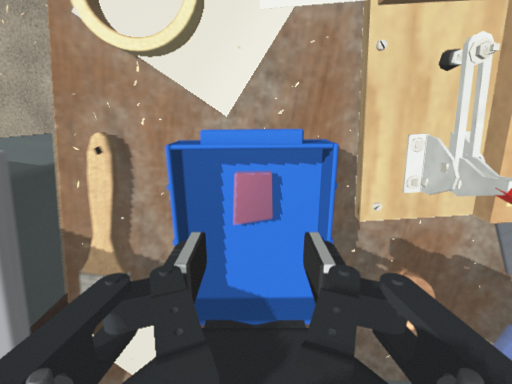

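Pink lies flat in the tote's far half around (253,198). Back to the tray for blue.

Emit:
{"api": "jog_arm", "payload": {"xyz": [[0.2, 0.85, -0.02], [0.2, 0.85, -0.02]], "rotation": [[0, 0, 0], [0, 0, 0]], "hand": [-0.3, -0.3]}}

```text
clock: 8.02
tcp_pos: [0.439, 0.0723, 0.1079]
orientation: [180.0, -0.0, 7.5]
contact_force: [0.4, 1.4, 0.5]
opening: 0.0556
```

Emit:
{"api": "jog_arm", "payload": {"xyz": [[0.2, 0.85, -0.02], [0.2, 0.85, -0.02]], "rotation": [[0, 0, 0], [0, 0, 0]], "hand": [-0.3, -0.3]}}

```text
clock: 8.28
tcp_pos: [0.4702, -0.0101, 0.1096]
orientation: [180.0, 0.0, 7.4]
contact_force: [0.6, -0.3, 0.3]
opening: 0.0555
```

Emit:
{"api": "jog_arm", "payload": {"xyz": [[0.2, 0.85, -0.02], [0.2, 0.85, -0.02]], "rotation": [[0, 0, 0], [0, 0, 0]], "hand": [-0.3, -0.3]}}

```text
clock: 8.52
tcp_pos: [0.5013, -0.092, 0.1115]
orientation: [180.0, 0.0, 7.4]
contact_force: [-0.3, 0.4, -0.8]
opening: 0.0557
```

Emit:
{"api": "jog_arm", "payload": {"xyz": [[0.2, 0.85, -0.02], [0.2, 0.85, -0.02]], "rotation": [[0, 0, 0], [0, 0, 0]], "hand": [-0.3, -0.3]}}

```text
clock: 8.78
tcp_pos: [0.5323, -0.1736, 0.1134]
orientation: [180.0, 0.0, 7.4]
contact_force: [0.2, 0.2, 0.6]
opening: 0.0555
```

Emit:
{"api": "jog_arm", "payload": {"xyz": [[0.2, 0.85, 0], [0.2, 0.85, 0], [0.2, 0.85, 0]], "rotation": [[0, 0, 0.02], [0, 0, 0.02], [0, 0, 0.02]], "hand": [-0.3, -0.3, -0.3]}}

```text
clock: 9.15
tcp_pos: [0.5625, -0.2536, 0.1131]
orientation: [-179.9, 0.1, 3.8]
contact_force: [-0.6, 0.0, 0.4]
opening: 0.0558
```

```bash
python3 look.py w6; python3 go.py .564 -.252 .04 4
```

```text
pink 762 [415.  20.] [array([ 679.8, -100.3]), array([15.7, 31. ]), np.float64(4.7)]
pink 654 [ 87. 227.] [array([ 396.5, -300.3]), array([43.4, 59.5]), np.float64(35.3)]
pink 3239 [ 45. 255.] [array([ 354.8, -331.9]), array([72.9, 70.8]), np.float64(79.1)]
pink 702 [301. 308.] [array([ 620.7, -379.1]), array([45.5, 29.4]), np.float64(89.1)]
pink 1561 [376. 357.] [array([ 714.6, -440.3]), array([ 35.6, 106.5]), np.float64(40.5)]
amber 2298 [270. 120.] [array([ 571.6, -184.8]), array([43.6, 43.8]), np.float64(76.6)]
blue 1824 [254. 198.] [array([ 562.9, -256.3]), array([35.5, 52. ]), np.float64(3.9)]
clock 9.15 [ 0.5625 -0.2536  0.1131] [-1.799e+02  1.000e-01  3.800e+00]
clock 9.20 tcp [ 0.5619 -0.2523  0.1132] rpy [-1.799e+02  1.100e-01  3.900e+00] F [-0.7 -0.  -0.6] open 0.0555 j [-25.  27.  93.   0.  59. -29.]
shift [ 0.023 -0.     0.732] n 1 ->each [ 0.023 -0.     0.732] rot [-0.0005  0.0006 -0.0005] deg 0.2
```

View pics/w6.png

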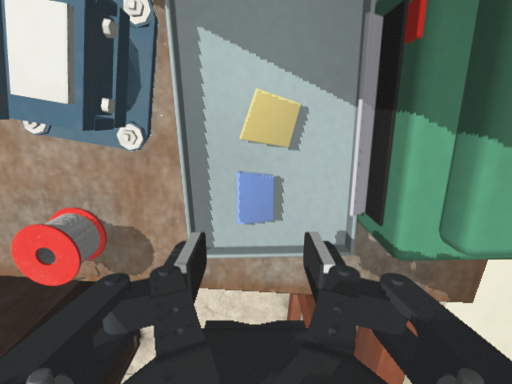

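Blue is at (254,198) in the picture, clear of the walls. I'll descend on it.

Emit:
{"api": "jog_arm", "payload": {"xyz": [[0.01, 0.04, 0.4], [0.01, 0.04, 0.75], [0.01, 0.04, 0.75], [0.01, 0.04, 0.75]], "rotation": [[0, 0, 0], [0, 0, 0], [0, 0, 0], [0, 0, 0]], "hand": [-0.3, -0.3, -0.3, -0.3]}}

```text
clock: 9.7
tcp_pos: [0.5644, -0.256, 0.0405]
orientation: [180.0, -0.1, 4.0]
contact_force: [0.1, -0.1, 0.0]
opening: 0.0552
```

```bash
python3 go.py .563 -.256 .0055 4
```

```text
clock 9.70 tcp [ 0.5644 -0.256   0.0405] rpy [ 1.7997e+02 -7.0000e-02  4.0100e+00] F [ 0.1 -0.1  0. ] open 0.0552 j [-25.  32.  97.   0.  51. -29.]
shift [-0.015 -0.001  0.35 ] n 1 ->each [-0.015 -0.001  0.35 ] rot [ 0.0002 -0.0004  0.0001] deg 0.1
```

Emit:
{"api": "jog_arm", "payload": {"xyz": [[-0.01, 0, 0.2], [-0.01, 0, 0.33], [-0.01, 0, 0.34], [-0.01, 0, 0.34], [-0.01, 0, 0.34], [-0.01, 0, 0.34], [-0.01, 0, 0.34]], "rotation": [[0, 0, 0], [0, 0, 0], [0, 0, 0], [0, 0, 0], [0, 0, 0], [0, 0, 0], [0, 0, 0]], "hand": [-0.3, -0.3, -0.3, 0.4, 0.4, 0.4, 0.4], "squeeze": 30}}

```text
clock: 10.58
tcp_pos: [0.5636, -0.257, 0.0063]
orientation: [179.9, -0.1, 4.0]
contact_force: [0.2, 0.8, 5.8]
opening: 0.0338
```

Emit:
{"api": "jog_arm", "payload": {"xyz": [[0, 0, -0.2], [0, 0, -0.6], [0, 0, -1], [0, 0, -1]], "rotation": [[0, 0, 0], [0, 0, 0], [0, 0, 0], [0, 0, 0]], "hand": [0.4, 0.4, 0.4, 0.4]}}

```text
clock: 11.08
tcp_pos: [0.5646, -0.2576, 0.1085]
orientation: [179.8, -0.3, 4.0]
contact_force: [0.9, -0.7, 0.1]
opening: 0.0343
```

```bash
python3 look.py w7; python3 go.py .416 .085 .11 8
```

```text
pink 643 [415.  15.] [array([ 680.2, -102.7]), array([16.8, 24. ]), np.float64(5.3)]
pink 692 [ 80. 224.] [array([ 396.8, -300.3]), array([43. , 59.3]), np.float64(35.0)]
pink 3452 [ 37. 253.] [array([ 354.1, -331.4]), array([72.6, 71.7]), np.float64(4.3)]
pink 581 [370. 362.] [array([ 712.9, -450.2]), array([15.9, 90.1]), np.float64(46.1)]
amber 2405 [268. 114.] [array([ 571.1, -184.4]), array([43.6, 43.7]), np.float64(78.7)]
clock 11.075 [ 0.5646 -0.2576  0.1085] [179.8  -0.3   4. ]
clock 11.12 tcp [ 0.5633 -0.2569  0.1063] rpy [ 1.7993e+02 -1.1000e-01  3.9500e+00] F [-0.4 -0.6 -1.4] open 0.0340 j [-26.  28.  94.  -0.  58. -30.]
shift [-1.233 -3.513 -0.043] n 4 ->each [-0.308 -0.878 -0.011] rot [ 0.0004 -0.0006 -0.0225] deg 4.0
```

View pics/w7.png

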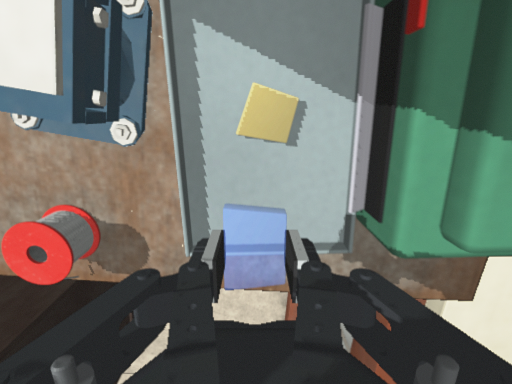

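Blue is held level. I'll carry it past the vise, going straight along y first.

Emit:
{"api": "jog_arm", "payload": {"xyz": [[0, -0.9, -0.1], [0, -0.9, -0.1]], "rotation": [[0, 0, 0], [0, 0, 0]], "hand": [0.4, 0.4]}}

```text
clock: 11.38
tcp_pos: [0.5548, -0.1645, 0.1135]
orientation: [-179.9, 0.2, 4.0]
contact_force: [-0.1, 0.3, -0.7]
opening: 0.0339
```

Emit:
{"api": "jog_arm", "payload": {"xyz": [[-0.2, -0.9, 0], [-0.2, -0.9, 0]], "rotation": [[0, 0, 0], [0, 0, 0]], "hand": [0.4, 0.4]}}

```text
clock: 11.62
tcp_pos: [0.5279, -0.076, 0.1133]
orientation: [-179.9, 0.3, 4.0]
contact_force: [0.8, -0.7, -0.5]
opening: 0.034
```

Emit:
{"api": "jog_arm", "payload": {"xyz": [[-0.5, -0.9, 0], [-0.5, -0.9, 0]], "rotation": [[0, 0, 0], [0, 0, 0]], "hand": [0.4, 0.4]}}

```text
clock: 11.88
tcp_pos: [0.4713, 0.0095, 0.1134]
orientation: [-180.0, 0.3, 4.0]
contact_force: [0.6, 1.0, -0.7]
opening: 0.0343
```

Emit:
{"api": "jog_arm", "payload": {"xyz": [[-0.52, -0.81, 0], [-0.52, -0.81, 0], [-0.52, -0.81, 0]], "rotation": [[0, 0, -0.022], [0, 0, -0.022], [0, 0, -0.022]], "hand": [0.4, 0.4, 0.4]}}

```text
clock: 12.25
tcp_pos: [0.4142, 0.086, 0.1139]
orientation: [180.0, 0.2, 8.1]
contact_force: [0.6, 0.0, -0.3]
opening: 0.0341
```

```bash
python3 look.py w8; python3 go.py .416 .084 .028 8
```

```text
amber 2722 [381.  66.] [array([504. , 203.2]), array([ 20. , 114.5]), np.float64(10.5)]
amber 572 [469.  22.] [array([562.3, 251.6]), array([16.2, 36.3]), np.float64(7.5)]
amber 460 [101. 265.] [array([268.7, -10.6]), array([32.6, 54.8]), np.float64(77.6)]
blue 279 [506. 309.] [array([701.6,  -4. ]), array([17. , 43.3]), np.float64(24.0)]
clock 12.25 [0.4142 0.086  0.1139] [180.    0.2   8.1]
clock 12.30 tcp [0.4158 0.0853 0.1143] rpy [1.7997e+02 1.3000e-01 8.0400e+00] F [-0.1 -0.3 -0. ] open 0.0343 j [ 10.  12. 118.  -0.  50.   2.]
shift [0.002 0.013 0.863] n 1 ->each [0.002 0.013 0.863] rot [0.0002 0.0007 0.0002] deg 0.1
```

View pics/w8.png

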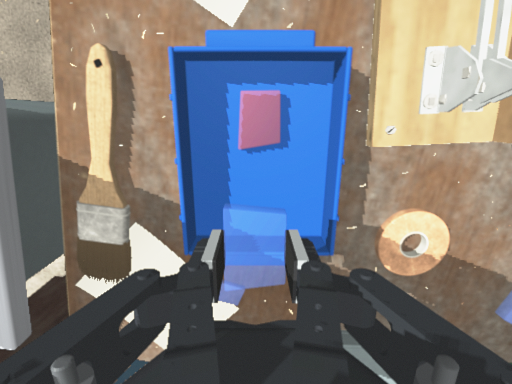

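Run:
```python
from h import *
f=pickle.load(open("w8.pkl","rb"))
for u,v,z in [(187,256,.04),(335,253,.04),(172,48,.04),(351,47,.04),(240,92,.014),(280,91,.014),(239,149,.014),(281,143,.014)]: print(u,v,onplane(f,u,v,z).round(4))
```

```text
187 256 [0.3605 0.0286 0.04  ]
335 253 [0.4921 0.0508 0.04  ]
172 48 [0.3374 0.1964 0.04  ]
351 47 [0.4662 0.2154 0.04  ]
240 92 [0.3886 0.1751 0.014 ]
280 91 [0.4221 0.1807 0.014 ]
239 149 [0.3939 0.1273 0.014 ]
281 143 [0.4303 0.1379 0.014 ]
```

Emit:
{"api": "jog_arm", "payload": {"xyz": [[0.01, 0, 0.4], [0.01, 0, 0.85], [0.01, 0, 0.85], [0.01, 0, 0.85]], "rotation": [[0, 0, 0], [0, 0, 0], [0, 0, 0], [0, 0, 0]], "hand": [0.4, 0.4, 0.4, 0.4]}}

```text
clock: 12.8
tcp_pos: [0.4191, 0.0848, 0.0309]
orientation: [180.0, -0.1, 7.9]
contact_force: [0.5, 0.8, -0.7]
opening: 0.0342
```

Emit:
{"api": "jog_arm", "payload": {"xyz": [[0, 0, 0.08], [0, 0, 0.14], [0, 0, 0.19], [0, 0, 0.21], [0, 0, 0.21]], "rotation": [[0, 0, 0], [0, 0, 0], [0, 0, 0], [0, 0, 0], [0, 0, 0]], "hand": [0.4, 0.4, 0.4, 0.4, 0.4]}}

```text
clock: 13.42
tcp_pos: [0.4179, 0.0852, 0.0092]
orientation: [180.0, 0.0, 7.9]
contact_force: [-0.4, 0.3, -0.9]
opening: 0.0338
```

Emit:
{"api": "jog_arm", "payload": {"xyz": [[0, 0, 0.02], [0, 0, 0.03], [0, 0, 0.035], [0, 0, 0.035]], "rotation": [[0, 0, 0], [0, 0, 0], [0, 0, 0], [0, 0, 0]], "hand": [0.4, 0.4, 0.4, 0.4]}}

```text
clock: 13.92
tcp_pos: [0.418, 0.0852, 0.0063]
orientation: [180.0, -0.0, 7.9]
contact_force: [-0.6, -0.6, 5.3]
opening: 0.034
```

Emit:
{"api": "jog_arm", "payload": {"xyz": [[0, 0, 0], [0, 0, 0], [0, 0, 0], [0, 0, 0], [0, 0, 0], [0, 0, -0.3], [0, 0, -0.8], [0, 0, -1]], "rotation": [[0, 0, 0], [0, 0, 0], [0, 0, 0], [0, 0, 0], [0, 0, 0], [0, 0, 0], [0, 0, 0], [0, 0, 0]], "hand": [0.4, 0.1, -0.1, -0.2, -0.3, -0.3, -0.3, -0.3]}}

```text
clock: 14.92
tcp_pos: [0.4192, 0.0854, 0.1082]
orientation: [-180.0, -0.2, 7.9]
contact_force: [-0.0, 0.5, -0.4]
opening: 0.0554
```

```bash
python3 look.py w9; python3 go.py .60 0.02 .25 -57
```

```text
amber 2703 [376.  65.] [array([504.6, 201.5]), array([ 19.9, 111.3]), np.float64(10.8)]
amber 3452 [416.  62.] [array([538.6, 207.5]), array([ 31.7, 109.9]), np.float64(10.1)]
amber 397 [468.  16.] [array([563. , 249.8]), array([15.2, 33. ]), np.float64(10.8)]
amber 331 [ 93. 102.] [array([273.8, 138.8]), array([  9. , 115.5]), np.float64(1.9)]
amber 947 [441. 125.] [array([568.6, 173.7]), array([27.9, 32.7]), np.float64(14.2)]
amber 331 [ 94. 266.] [array([269.5, -10.6]), array([38.8, 35.5]), np.float64(53.5)]
blue 511 [221. 295.] [array([399.1, -24.7]), array([23. , 33.2]), np.float64(78.4)]
blue 304 [506. 310.] [array([702.6,  -4. ]), array([18. , 44.2]), np.float64(23.9)]
clock 14.925 [0.4192 0.0854 0.1082] [-180.    -0.2    7.9]
clock 14.97 tcp [0.4201 0.0856 0.1095] rpy [-179.99   -0.42    7.92] F [-0.2 -0.4  1. ] open 0.0554 j [ 10.  12. 118.  -0.  49.   2.]
shift [ 1.701  0.897 -1.393] n 2 ->each [ 0.851  0.448 -0.696] rot [-0.0013 -0.002   0.3606] deg 64.9
```

View pics/w9.png

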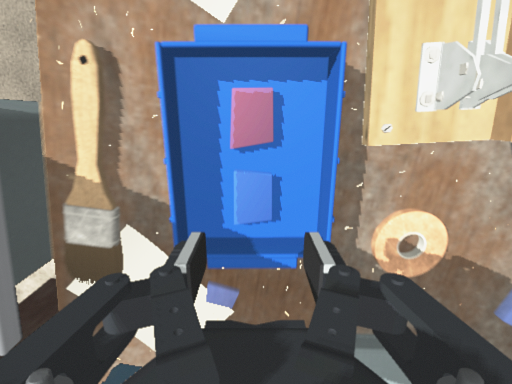

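Both slabs lie flat and side by side in the tote, pink around (252,118) and blue around (253,198). Before taking amber I'll look at the rest.

```bash
python3 go.py .66 0.08 .21 8
```

```text
clock 14.97 tcp [0.4201 0.0856 0.1095] rpy [-179.99   -0.42    7.92] F [-0.2 -0.4  1. ] open 0.0554 j [ 10.  12. 118.  -0.  49.   2.]
shift [ 2.375  0.385 -0.988] n 3 ->each [ 0.792  0.128 -0.329] rot [-0.     -0.0023 -0.0005] deg 0.4
```

Emit:
{"api": "jog_arm", "payload": {"xyz": [[0.4, 0.1, -0.5], [0.8, 0.15, -1], [0.8, 0.15, -1]], "rotation": [[0, 0, 0], [0, 0, 0], [0, 0, 0]], "hand": [-0.3, -0.3, -0.3]}}

```text
clock: 15.35
tcp_pos: [0.5035, 0.0816, 0.2085]
orientation: [180.0, -0.5, 7.9]
contact_force: [-0.2, -0.1, -0.2]
opening: 0.0556
```

Emit:
{"api": "jog_arm", "payload": {"xyz": [[0.8, 0.15, 0], [0.8, 0.15, 0]], "rotation": [[0, 0, 0], [0, 0, 0]], "hand": [-0.3, -0.3]}}

```text
clock: 15.6
tcp_pos: [0.5816, 0.0773, 0.2034]
orientation: [180.0, 0.1, 7.9]
contact_force: [-0.2, 0.7, -0.6]
opening: 0.0554
```

Emit:
{"api": "jog_arm", "payload": {"xyz": [[0.78, 0.1, 0], [0.78, 0.1, 0], [0.78, 0.1, 0], [0.78, 0.1, 0]], "rotation": [[0, 0, 0], [0, 0, 0], [0, 0, 0], [0, 0, 0]], "hand": [-0.3, -0.3, -0.3, -0.3]}}

```text
clock: 16.1
tcp_pos: [0.6575, 0.0784, 0.2046]
orientation: [-180.0, 0.2, 7.9]
contact_force: [-0.9, 0.5, -0.1]
opening: 0.0555
```

```bash
python3 look.py w10
python3 - <<'E'
import pickle,cv2
f=pickle.load(open("w10.pkl","rb"));im=f["frame"][:,:,::-1]
cv2.imwrite("pics/w10b.png",cv2.resize(im[80:260,180:420],None,fx=3.2,fy=3.2,interpolation=cv2.INTER_CUBIC))
E
```

```text
pink 395 [314.  19.] [array([700.1, 261.6]), array([27. , 38.5]), np.float64(79.1)]
pink 719 [152.  30.] [array([525.3, 225. ]), array([23.8, 47.7]), np.float64(85.3)]
blue 1212 [304. 230.] [array([735.3,   8.1]), array([68.5, 50.6]), np.float64(74.8)]
blue 337 [ 59. 224.] [array([405.7, -25.8]), array([23.8, 33.3]), np.float64(82.4)]
clock 16.1 [0.6575 0.0784 0.2046] [-180.     0.2    7.9]
```

View pics/w10.png

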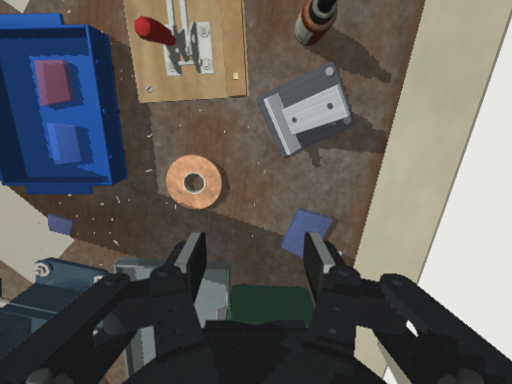

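View pics/w10b.png

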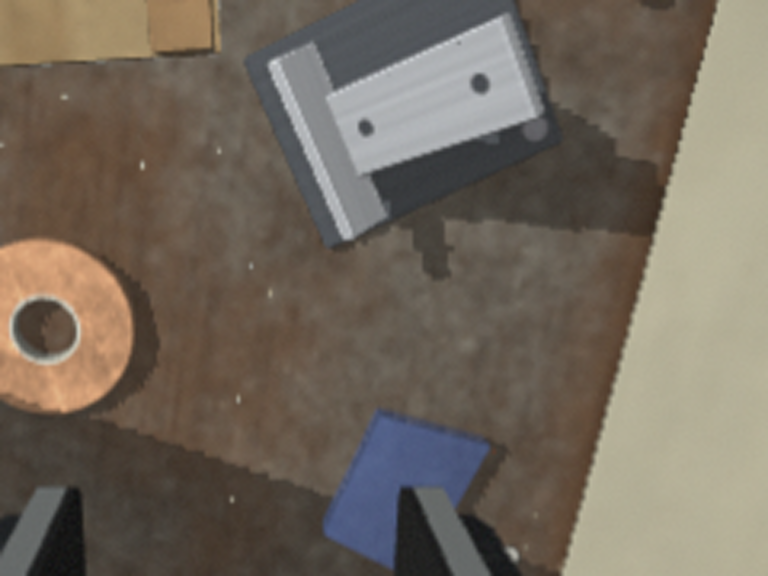

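The rest is clear. Its board runs in the crop from (344,133) up to (525,65), and the ledge strip from (316,45) to (388,215). Now I'll fit its pose.

Run:
```python
from h import *
f=pickle.load(open("w10.pkl","rb")); D=f["depth"]
c=lambda x,y:(x/3.2+180-.35,y/3.2+80-.35)
q=np.array([c(345,105),c(500,33),c(525,100),c(372,158)],np.float32)
m=np.zeros(D.shape,np.uint8); cv2.fillConvexPoly(m,q.astype(np.int32),1)
P=np.array([pt(f,u,v) for v,u in zip(*np.nonzero(m)) if D[v,u]>0])
ce=P.mean(0); 
for _ in range(4):
    U,S,V=np.linalg.svd(P-P.mean(0),full_matrices=False); n=V[2]*np.sign(V[2][2]); r=(P-P.mean(0))@n; P=P[np.abs(r)<2.5*r.std()+1e-6]
print(len(P),r.std(),"normal",n.round(3),"tilt",np.degrees(np.arccos(n[2])),"az of -n",np.degrees(np.arctan2(-n[1],-n[0])), "cent",P.mean(0).round(4))
o=P.mean(0)
# corner line intersect plane n & z=.036
def onp(u,v):
    a,d=ray(f,u,v); return a+d*((o-a)@n)/(d@n)
for nm,x,y in [("cornL",330,95),("cornR",358,172),("topL",503,15),("topR",545,115)]:
    print(nm,"onboard",onp(*c(x,y)).round(4),"z36",onplane(f,*c(x,y),.036).round(4))
for nm,x,y in [("ledgefarL",316,45),("ledgefarR",388,215),("ledgenearL",292,53),("ledgenearR",360,238),("frontL",270,65),("frontR",344,240)]:
    print(nm,onplane(f,*c(x,y),.036).round(4), pt(f,*c(x,y)).round(3))
```

```text
1126 0.0005672903747589003 normal [-0.639 -0.421  0.644] tilt 49.8896281111809 az of -n 33.370139281352266 cent [0.7056 0.1637 0.0691]
cornL onboard [0.6768 0.1609 0.0387] z36 [0.677 0.161 0.036]
cornR onboard [0.691  0.1367 0.0371] z36 [0.6912 0.1366 0.036 ]
topL onboard [0.7152 0.1866 0.0936] z36 [0.7305 0.1947 0.036 ]
topR onboard [0.7325 0.1622 0.0948] z36 [0.7522 0.1649 0.036 ]
ledgefarL [0.6696 0.1764 0.036 ] [0.672 0.179 0.007]
ledgefarR [0.7045 0.1233 0.036 ] [0.71  0.121 0.008]
ledgenearL [0.6619 0.1727 0.036 ] [0.663 0.175 0.007]
ledgenearR [0.696  0.1138 0.036 ] [0.702 0.109 0.   ]
frontL [0.655  0.1678 0.036 ] [0.655 0.167 0.042]
frontR [0.6904 0.1122 0.036 ] [0.689 0.113 0.043]
```

The board plane fit is clean: slope 49.9°, yaw 33.3°, origin near (0.683, 0.148, 0.036). Now for amber.

```bash
python3 go.py .5715 -.184 .12 -12
```

```text
clock 16.15 tcp [0.6577 0.0784 0.2052] rpy [-1.80e+02  1.20e-01  7.92e+00] F [-0.2 -0.   0.3] open 0.0554 j [ 6. 27. 79. -0. 74. -2.]
shift [-1.213  2.48   0.854] n 3 ->each [-0.404  0.827  0.285] rot [1.000e-04 7.000e-04 1.107e-01] deg 19.9
```

Emit:
{"api": "jog_arm", "payload": {"xyz": [[-0.8, 0.83, 0], [-0.8, 0.83, 0]], "rotation": [[0, 0, 0], [0, 0, 0]], "hand": [-0.5, -0.5]}}

```text
clock: 16.4
tcp_pos: [0.5891, -0.0156, 0.2058]
orientation: [180.0, 0.0, 8.0]
contact_force: [-0.1, 0.2, 0.7]
opening: 0.064
```

Emit:
{"api": "jog_arm", "payload": {"xyz": [[-0.41, 0.83, 0.3], [-0.41, 0.83, 0.3]], "rotation": [[0, 0, 0], [0, 0, 0]], "hand": [-0.5, -0.5]}}

```text
clock: 16.65
tcp_pos: [0.5595, -0.1044, 0.1757]
orientation: [180.0, 0.0, 7.8]
contact_force: [1.1, -0.1, 0.5]
opening: 0.0637
```

Emit:
{"api": "jog_arm", "payload": {"xyz": [[0, 0.82, 0.55], [0, 0.82, 0.55], [0, 0.82, 0.55]], "rotation": [[0, 0, 0.06], [0, 0, 0.11], [0, 0, 0.11]], "hand": [-0.5, -0.5, -0.5]}}

```text
clock: 17.02
tcp_pos: [0.5715, -0.185, 0.1194]
orientation: [-180.0, 0.2, -12.0]
contact_force: [0.1, -0.5, -0.1]
opening: 0.0642
```

```bash
python3 look.py w11; python3 go.py .5715 -.184 .04 -12
```

```text
pink 477 [349. 106.] [array([ 669. , -123.4]), array([12.2, 32.2]), np.float64(5.4)]
pink 1602 [386. 359.] [array([ 679.7, -419.5]), array([ 36.7, 111.7]), np.float64(23.1)]
pink 765 [116. 362.] [array([ 366. , -357.8]), array([71.4, 28. ]), np.float64(41.6)]
amber 1748 [256. 192.] [array([ 571.6, -183.1]), array([44.6, 43. ]), np.float64(79.4)]
blue 974 [28. 65.] [array([404.1, -32.8]), array([23. , 33.1]), np.float64(79.2)]
clock 17.025 [ 0.5715 -0.185   0.1194] [-180.     0.2  -12. ]
clock 17.07 tcp [ 0.5723 -0.184   0.1206] rpy [-1.7997e+02  9.0000e-02 -1.1880e+01] F [0.2 0.  0.7] open 0.0639 j [-19.  26.  95.   0.  59.  -7.]
shift [-0.007  0.002  0.806] n 1 ->each [-0.007  0.002  0.806] rot [-0.0002  0.0005  0.0006] deg 0.1
```

View pics/w11.png

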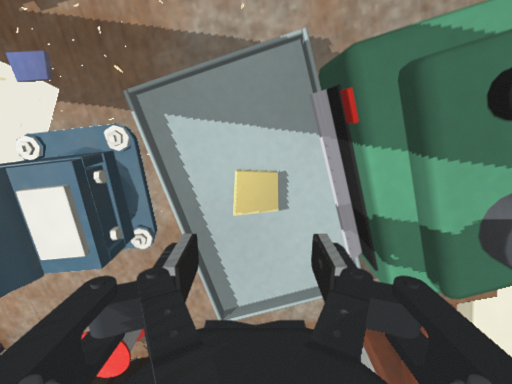

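Amber is centred at (256,192) and nearly square to the jaws. I'll descend and grip.

Emit:
{"api": "jog_arm", "payload": {"xyz": [[0, 0, 0.4], [0, 0, 0.8], [0, 0, 0.8], [0, 0, 0.8]], "rotation": [[0, 0, -0.006], [0, 0, -0.006], [0, 0, -0.006], [0, 0, -0.006]], "hand": [-0.5, -0.5, -0.5, -0.5]}}

```text
clock: 17.58
tcp_pos: [0.5747, -0.1835, 0.043]
orientation: [180.0, -0.2, -10.7]
contact_force: [0.4, 0.9, 0.4]
opening: 0.0641
```

```bash
python3 go.py .5715 -.1835 .0045 -11
```

```text
clock 17.57 tcp [ 0.5747 -0.1835  0.043 ] rpy [179.98  -0.19 -10.71] F [0.4 0.9 0.4] open 0.0641 j [-19.  31. 100.   0.  50.  -8.]
shift [-0.033  0.006  0.385] n 1 ->each [-0.033  0.006  0.385] rot [ 0.0001 -0.0011  0.0016] deg 0.3
```

Emit:
{"api": "jog_arm", "payload": {"xyz": [[-0.02, 0, 0.2], [-0.02, 0, 0.35], [-0.02, 0, 0.365], [-0.02, 0, 0.365], [-0.02, 0, 0.365], [-0.02, 0, 0.365], [-0.02, 0, 0.365]], "rotation": [[0, 0, 0], [0, 0, 0], [0, 0, 0], [0, 0, 0], [0, 0, 0], [0, 0, 0], [0, 0, 0]], "hand": [-0.5, -0.5, -0.5, 0.2, 0.2, 0.2, 0.2], "squeeze": 35}}

```text
clock: 18.45
tcp_pos: [0.5726, -0.1839, 0.0054]
orientation: [180.0, -0.2, -10.8]
contact_force: [0.5, 1.2, 5.5]
opening: 0.0419
```

Emit:
{"api": "jog_arm", "payload": {"xyz": [[0, 0, -0.2], [0, 0, -0.6], [0, 0, -1], [0, 0, -1]], "rotation": [[0, 0, 0], [0, 0, 0], [0, 0, 0], [0, 0, 0]], "hand": [0.2, 0.2, 0.2, 0.2]}}

```text
clock: 18.95
tcp_pos: [0.5731, -0.1842, 0.1073]
orientation: [179.9, -0.3, -10.8]
contact_force: [-0.1, 0.0, -0.0]
opening: 0.0415
```

```bash
python3 look.py w12; python3 go.py .62 .06 .20 -56.7;  python3 go.py .62 .06 .20 -56.7 50
```

```text
pink 562 [354. 110.] [array([ 670. , -124.5]), array([13.3, 32.6]), np.float64(4.8)]
pink 781 [373. 360.] [array([ 667.8, -400.5]), array([ 18.9, 104.4]), np.float64(28.2)]
amber 2221 [242. 258.] [array([ 552.8, -235.3]), array([76.6, 67.1]), np.float64(84.7)]
blue 982 [16. 59.] [array([406.2, -33.6]), array([22.7, 29.3]), np.float64(78.5)]
clock 18.95 [ 0.5731 -0.1842  0.1073] [179.9  -0.3 -10.8]
clock 19.00 tcp [ 0.5717 -0.1837  0.1052] rpy [ 1.7998e+02 -1.0000e-01 -1.0810e+01] F [-0.4  0.5 -1.3] open 0.0415 j [-19.  26.  96.  -0.  57.  -8.]
shift [ 0.019 -2.484 -0.949] n 3 ->each [ 0.006 -0.828 -0.316] rot [-1.00e-04 -6.00e-04  2.55e-01] deg 45.9
clock 19.00 tcp [ 0.5717 -0.1837  0.1052] rpy [ 1.7998e+02 -1.0000e-01 -1.0810e+01] F [-0.4  0.5 -1.3] open 0.0415 j [-19.  26.  96.  -0.  57.  -8.]
shift [ 0.019 -2.484 -0.949] n 3 ->each [ 0.006 -0.828 -0.316] rot [0.2623 0.1106 0.2385] deg 66.8
```

View pics/w12.png

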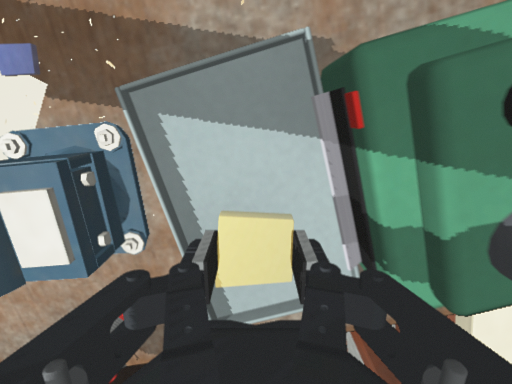

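Amber is held level and square, its top face spanning (218,213)–(294,286).

Run:
```python
from h import *
f=pickle.load(open("w12.pkl","rb"))
for u,v in [(219,213),(293,213),(218,287),(294,285)]:
    o,d=ray(f,u,v,f["mount"]); print((o+d*(-.0086-o[2])/d[2]).round(4))
```

```text
[-0.0194 -0.0229 -0.0086]
[ 0.02   -0.023  -0.0086]
[-0.0217  0.0228 -0.0086]
[ 0.0224  0.0215 -0.0086]
```

Emit:
{"api": "jog_arm", "payload": {"xyz": [[0, -0.7, -0.7], [0, -0.83, -1], [0, -0.83, -1]], "rotation": [[0, 0, 0.03], [0, 0, 0.08], [0, 0, 0.08]], "hand": [0.2, 0.2, 0.2]}}

```text
clock: 19.38
tcp_pos: [0.5886, -0.1003, 0.2066]
orientation: [-179.9, -0.3, -25.1]
contact_force: [0.0, -0.5, -1.3]
opening: 0.0415
```

```bash
python3 go.py .61 .07 .20 -56.7 50
```

```text
clock 19.38 tcp [ 0.5886 -0.1003  0.2066] rpy [-179.91   -0.25  -25.06] F [ 0.  -0.5 -1.3] open 0.0415 j [-11.  21.  89.   0.  70.  14.]
shift [-0.528 -1.633  0.066] n 2 ->each [-0.264 -0.816  0.033] rot [0.2696 0.0755 0.1649] deg 58.5
```

Emit:
{"api": "jog_arm", "payload": {"xyz": [[-0.26, -0.82, 0], [-0.26, -0.82, 0]], "rotation": [[0, 0, 0], [0, 0, 0]], "hand": [0.2, 0.2]}}

```text
clock: 19.62
tcp_pos: [0.5972, -0.015, 0.2015]
orientation: [179.9, 0.3, -25.1]
contact_force: [0.2, 0.1, -0.5]
opening: 0.0414
```

Emit:
{"api": "jog_arm", "payload": {"xyz": [[-0.1, -0.3, 0], [-0.26, -0.6, 0], [-0.26, -0.82, 0], [-0.26, -0.82, 0], [-0.26, -0.82, 0], [-0.26, -0.82, 0], [-0.26, -0.82, 0]], "rotation": [[0.045, 0.013, 0.028], [0.09, 0.025, 0.055], [0.135, 0.038, 0.083], [0.18, 0.05, 0.11], [0.225, 0.063, 0.138], [0.27, 0.0755, 0.165], [0.27, 0.0755, 0.165]], "hand": [0.2, 0.2, 0.2, 0.2, 0.2, 0.2, 0.2]}}

```text
clock: 20.5
tcp_pos: [0.6076, 0.0675, 0.2005]
orientation: [-130.4, 0.4, -57.0]
contact_force: [0.0, 0.8, -0.5]
opening: 0.0413
```

```bash
python3 go.py .664 .1354 .104 -56.7 50; python3 look.py w13
```

```text
clock 20.50 tcp [0.6076 0.0675 0.2005] rpy [-130.37    0.38  -57.03] F [ 0.   0.8 -0.5] open 0.0413 j [-11.  13. 122.  82.  32. -22.]
shift [-0.256  0.19   1.268] n 2 ->each [-0.128  0.095  0.634] rot [ 0.0021 -0.     -0.0028] deg 0.6
pink 616 [108. 239.] [array([571.8, 280.4]), array([73.8, 23.5]), np.float64(87.4)]
amber 2024 [ 52. 150.] [array([627.6, 493.6]), array([157.6,  76.5]), np.float64(87.6)]
amber 337 [ 86. 223.] [array([568.3, 322.8]), array([34. , 43.4]), np.float64(10.4)]
amber 1014 [149. 248.] [array([578.7, 237.7]), array([ 46. , 124.5]), np.float64(11.0)]
amber 3166 [ 71. 274.] [array([515. , 283.2]), array([ 67.9, 104.9]), np.float64(7.7)]
blue 1716 [349. 249.] [array([734.5,   5.5]), array([66.7, 52.7]), np.float64(75.9)]
clock 20.5 [0.6076 0.0675 0.2005] [-130.4    0.4  -57. ]
```

View pics/w13.png

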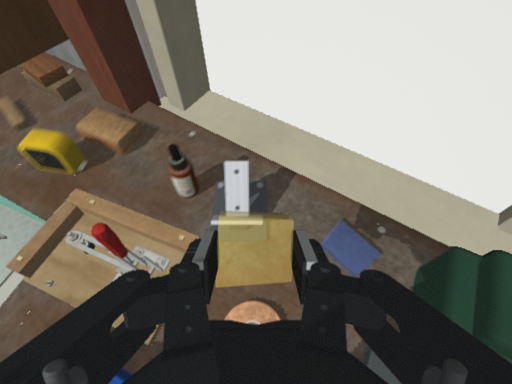

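Amber is tilted and held, and the backboard stands upright in the picture at (237,187), so yaw is aligned. I'll cross-check the lateral centre from this view.

```bash
cat > rest.py <<'E'
from h import *
n=np.array([-.639,-.421,.644]);n/=np.linalg.norm(n)
y=np.cross([0,0,1.],n); y/=np.linalg.norm(y); y=-y if y[1]<0 else y
x=np.cross(y,n); O=np.array([.683,.148,.036]); x=x if x[2]>0 else -x
Rm=np.c_[x,y,n]
E
python3 - <<'E'
from rest import *
print(Rm.round(3),np.degrees(np.arctan2(y[1],y[0])))
f=pickle.load(open("w13.pkl","rb")); im=f["frame"][:,:,::-1]
cv2.imwrite("pics/w13b.png",cv2.resize(im[140:300,170:330],None,fx=3.7,fy=3.7,interpolation=cv2.INTER_CUBIC))
# old view in this frame
g=pickle.load(open("w10.pkl","rb"))
c=lambda a,b:(a/3.2+180-.35,b/3.2+80-.35)
def onb(f,u,v,h=0):
    o,d=ray(f,u,v); return Rm.T@(o+d*((O+h*n-o)@n)/(d@n)-O)
for p in [(330,95),(358,172),(503,15),(545,115)]: print(onb(g,*c(*p)).round(4))
E
```

```text
[[ 0.538 -0.55  -0.639]
 [ 0.354  0.835 -0.421]
 [ 0.765 -0.     0.644]] 123.37856762564498
[0.003  0.0142 0.    ]
[ 0.0008 -0.0139 -0.    ]
[ 0.0749  0.0145 -0.    ]
[ 0.0765 -0.0154  0.    ]
```

View pics/w13b.png

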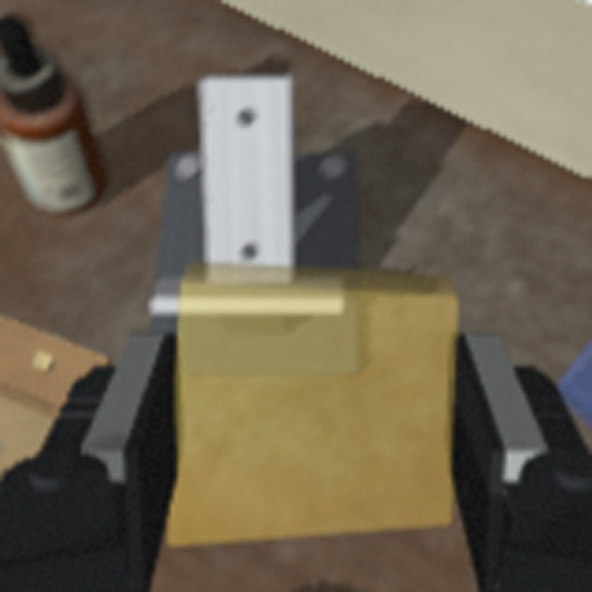

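```bash
python3 - <<'E'
from rest import *
f=pickle.load(open("w13.pkl","rb"))
c=lambda a,b:(a/3.7+170-.35,b/3.7+140-.35)
def onb(f,u,v,h=0):
    o,d=ray(f,u,v); return Rm.T@(o+d*((O+h*n-o)@n)/(d@n)-O)
for p in [(199,78),(292,76),(206,265),(295,265)]: print(onb(f,*c(*p)).round(4))
tgt=O+.0225*x+.005*n+(-.0036)*n; print("target",tgt.round(4),"pre",(tgt+.012*x+.05*n).round(4))
o=f["s"]; print("tcp in rest",(Rm.T@(o["tcp_pos"]-O)).round(4))
E
python3 go.py .663 .138 .105 -56.6 50
```

```text
[ 0.0745  0.0136 -0.    ]
[ 0.0748 -0.0175 -0.    ]
[ 0.008   0.0139 -0.    ]
[ 0.0078 -0.0175  0.    ]
target [0.6942 0.1554 0.0541] pre [0.6687 0.1386 0.0955]
tcp in rest [ 0.0568 -0.0257  0.188 ]
clock 20.55 tcp [0.6061 0.0671 0.1988] rpy [-130.49    0.47  -57.13] F [-1.8 -0.4 -3. ] open 0.0416 j [-11.  13. 122.  82.  32. -22.]
shift [-0.279  0.155  1.267] n 2 ->each [-0.139  0.078  0.633] rot [ 0.0027 -0.0005 -0.0039] deg 0.9
```

Emit:
{"api": "jog_arm", "payload": {"xyz": [[-0.15, 0.05, 0.4], [-0.25, 0.15, 0.8], [-0.25, 0.2, 1.0], [-0.25, 0.2, 1.0]], "rotation": [[0.003, 0, -0.004], [0.003, 0, -0.004], [0.003, 0, -0.004], [0.003, 0, -0.004]], "hand": [0.2, 0.2, 0.2, 0.2]}}

```text
clock: 21.05
tcp_pos: [0.648, 0.1247, 0.121]
orientation: [-130.0, -0.2, -56.3]
contact_force: [0.3, -0.4, 0.3]
opening: 0.0416
```

```bash
cat > st.py <<'E'
from rest import *
from station import status
s=status.read_state(); Rc=R.from_euler('xyz',s["orientation"],degrees=True).as_matrix()
print("clock",s["clock"],"tcp rest(mm)",((Rm.T@(s["tcp_pos"]-O))*1000).round(1),"F rest",(Rm.T@s["contact_force"]).round(1),"open",s["opening"].round(4))
print("toolx.y",(Rm.T@Rc).round(3).tolist(),s["joint_positions"].round(0))
E
python3 st.py; python3 look.py w14 >/dev/null
```

```text
Traceback (most recent call last):
  File "st.py", line 4, in <module>
    print("clock",s["clock"],"tcp rest(mm)",((Rm.T@(s["tcp_pos"]-O))*1000).round(1),"F rest",(Rm.T@s["contact_force"]).round(1),"open",s["opening"].round(4))
                                                                                                                                       ^^^^^^^^^^^^^^^^^^
AttributeError: 'float' object has no attribute 'round'
```

View pics/w14.png

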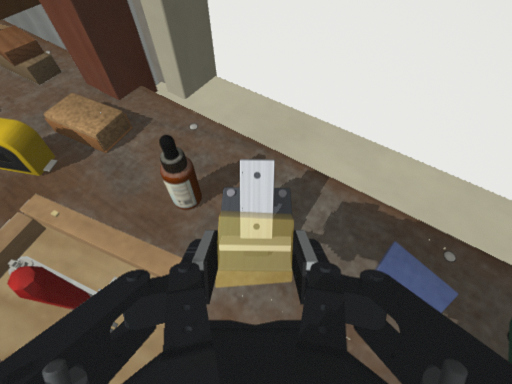

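The board (centre column 257) lines up with the slab (255).

```bash
sed -i 's/s\["opening"\].round(4)/round(s["opening"],4)/' st.py; python3 st.py
```

```text
clock 21.1 tcp rest(mm) [39.2 -0.6 87.8] F rest [-0.3  0.   0.6] open 0.0414
toolx.y [[0.007, -1.0, 0.004], [-1.0, -0.007, 0.001], [-0.001, -0.004, -1.0]] [ -3.  23. 123. 108.  29. -46.]
```

Emit:
{"api": "jog_arm", "payload": {"xyz": [[0, 0, 0.3], [0, 0.04, 0.55], [0, 0.05, 0.7], [0, 0.05, 0.75], [0, 0.05, 0.75]], "rotation": [[0, 0, 0], [0, 0, 0.002], [0, 0, 0.002], [0, 0, 0.002], [0, 0, 0.002]], "hand": [0.2, 0.2, 0.2, 0.2, 0.2]}}

```text
clock: 21.72
tcp_pos: [0.6949, 0.1541, 0.0734]
orientation: [-129.6, -0.1, -56.6]
contact_force: [0.2, 0.0, -0.2]
opening: 0.0417
```

```bash
python3 st.py; python3 look.py w15 >/dev/null
```

```text
clock 21.725 tcp rest(mm) [37.2 -1.4 13.9] F rest [-0.  -0.1 -0.3] open 0.0417
toolx.y [[0.001, -1.0, 0.009], [-1.0, -0.001, -0.001], [0.001, -0.009, -1.0]] [  1.  31. 119. 120.  29. -56.]
```

View pics/w15.png

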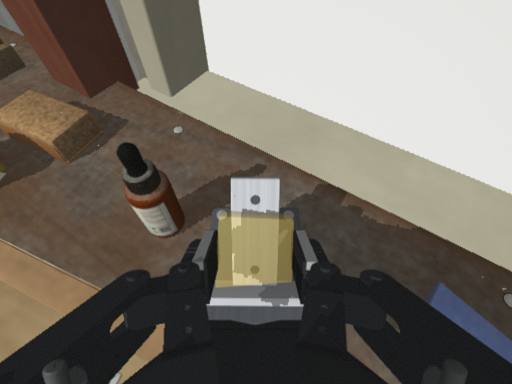

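The slab sits square in front of the board, with its lower edge just above the ledge at row 287. I'll close on the board gently.

Emit:
{"api": "jog_arm", "payload": {"xyz": [[0, 0, 0.05], [0, 0, 0.08], [0, 0, 0.1], [0, 0, 0.1]], "rotation": [[-0.003, 0, 0], [-0.003, 0, 0], [-0.003, 0, 0], [-0.003, 0, 0]], "hand": [0.2, 0.2, 0.2, 0.2]}}

```text
clock: 22.28
tcp_pos: [0.7014, 0.1586, 0.0664]
orientation: [-130.2, -0.1, -56.6]
contact_force: [0.3, -0.6, -0.3]
opening: 0.0415
```

```bash
python3 st.py
```

```text
clock 22.275 tcp rest(mm) [36.9 -1.2  3.4] F rest [-0.3 -0.6 -0.2] open 0.0415
toolx.y [[0.001, -1.0, -0.001], [-1.0, -0.001, -0.001], [0.001, 0.001, -1.0]] [  2.  32. 118. 120.  28. -55.]
```

Emit:
{"api": "jog_arm", "payload": {"xyz": [[0, 0.04, 0], [0, 0.08, 0], [0, 0.1, 0], [0, 0.1, 0.01], [0, 0.1, 0.015], [0, 0.1, 0.015]], "rotation": [[0, 0, 0], [0, 0, 0], [0, 0, 0], [0, 0, 0], [0, 0, 0], [0, 0, 0]], "hand": [0.2, 0.2, 0.2, 0.2, 0.2, 0.2]}}

```text
clock: 23.02
tcp_pos: [0.6971, 0.1557, 0.0581]
orientation: [-130.1, -0.1, -56.6]
contact_force: [0.8, 0.4, -0.3]
opening: 0.0415
```

```bash
python3 st.py
```

```text
clock 23.025 tcp rest(mm) [27.2 -1.4  2. ] F rest [ 0.3 -0.2 -0.9] open 0.0415
toolx.y [[0.001, -1.0, -0.001], [-1.0, -0.001, -0.001], [0.001, 0.001, -1.0]] [  1.  32. 119. 122.  29. -58.]
```

No contact yet. Next, 1.5 mm steps toward the board.

Emit:
{"api": "jog_arm", "payload": {"xyz": [[0, 0, 0.01], [0, 0, 0.015], [0, 0, 0.015]], "rotation": [[0, 0, 0], [0, 0, 0], [0, 0, 0]], "hand": [0.2, 0.2, 0.2]}}

```text
clock: 23.4
tcp_pos: [0.6973, 0.1558, 0.0578]
orientation: [-130.1, -0.1, -56.7]
contact_force: [-8.0, -4.5, 7.2]
opening: 0.0415
```

```bash
python3 st.py
```

```text
clock 23.4 tcp rest(mm) [27.1 -1.3  1.7] F rest [-0.4  0.7 11.7] open 0.0415
toolx.y [[0.001, -1.0, -0.001], [-1.0, -0.001, -0.002], [0.002, 0.001, -1.0]] [  1.  32. 119. 123.  29. -58.]
```

Board contact: 12 N along the normal, at the predicted depth. I'll ease off slightly and slide down to the ledge.

Emit:
{"api": "jog_arm", "payload": {"xyz": [[0, 0, -0.01], [0, 0.015, -0.01], [0, 0.03, -0.01], [0, 0.03, -0.01]], "rotation": [[0, 0, 0], [0, 0, 0], [0, 0, 0], [0, 0, 0]], "hand": [0.2, 0.2, 0.2, 0.2]}}

```text
clock: 23.9
tcp_pos: [0.6962, 0.1549, 0.0563]
orientation: [-130.0, -0.1, -56.6]
contact_force: [-2.1, -1.6, 5.2]
opening: 0.042
```

```bash
python3 st.py
```

```text
clock 23.9 tcp rest(mm) [25.1 -1.5  1.7] F rest [ 2.3 -0.1  5.3] open 0.042
toolx.y [[0.001, -1.0, 0.001], [-1.0, -0.001, -0.001], [0.001, -0.001, -1.0]] [  1.  32. 119. 123.  29. -59.]
```

Emit:
{"api": "jog_arm", "payload": {"xyz": [[0, 0.01, -0.003], [0, 0.02, -0.005], [0, 0.02, -0.005]], "rotation": [[0, 0, 0], [0, 0, 0], [0, 0, 0]], "hand": [0.2, 0.2, 0.2]}}

```text
clock: 24.28
tcp_pos: [0.6956, 0.1544, 0.0554]
orientation: [-129.9, -0.1, -56.6]
contact_force: [3.8, 1.2, 4.3]
opening: 0.0415
```

```bash
python3 st.py;python3 look.py w16 >/dev/null
```

```text
clock 24.275 tcp rest(mm) [23.9 -1.6  1.8] F rest [ 5.8 -1.1 -0.1] open 0.0415
toolx.y [[0.001, -1.0, 0.002], [-1.0, -0.001, -0.001], [0.001, -0.002, -1.0]] [  1.  32. 119. 123.  29. -59.]
```

View pics/w16.png

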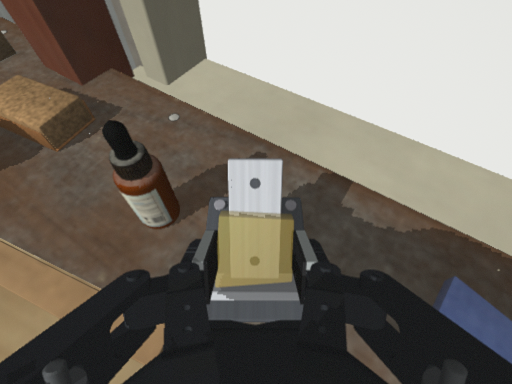

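The force is now up-slope (5.8 N), so the lower edge is on the ledge. I'll nudge lightly against the board and release.

Emit:
{"api": "jog_arm", "payload": {"xyz": [[0, 0.005, 0.005], [0, 0.005, 0.01], [0, 0.005, 0.01], [0, 0.005, 0.01], [0, 0.005, 0.01], [0, 0.005, 0.005], [0, 0.005, 0]], "rotation": [[0, 0, 0], [0, 0, 0], [0, 0, 0], [0, 0, 0], [0, 0, 0], [0, 0, 0], [0, 0, 0]], "hand": [0.1, 0, -0.1, -0.2, -0.3, -0.35, -0.35]}}

```text
clock: 25.2
tcp_pos: [0.6938, 0.1536, 0.0535]
orientation: [-130.2, -0.1, -56.6]
contact_force: [0.0, 0.2, 0.8]
opening: 0.0579
```

```bash
python3 st.py;python3 look.py w17 >/dev/null
```

```text
clock 25.2 tcp rest(mm) [21.2 -1.3  2. ] F rest [0.7 0.1 0.4] open 0.0579
toolx.y [[0.001, -1.0, -0.002], [-1.0, -0.001, -0.001], [0.001, 0.002, -1.0]] [  1.  33. 120. 123.  29. -59.]
```

View pics/w17.png

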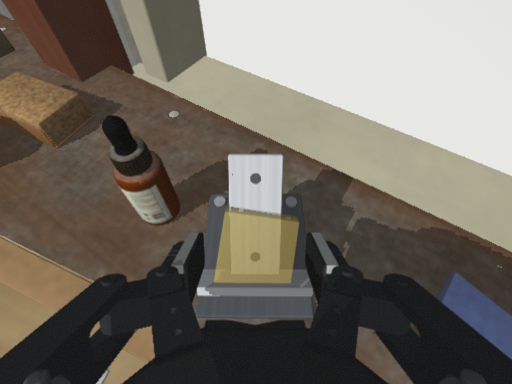

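Amber stays leaning, but the view suggests some in-plane turn: its top edge runs from (229,208) to (298,220). I'll back straight out and measure.

Emit:
{"api": "jog_arm", "payload": {"xyz": [[0, 0, -0.1], [0, 0, -0.4], [0, 0, -0.7], [0, 0, -0.7], [0, 0, -0.7]], "rotation": [[0, 0, 0], [0, 0, 0], [0, 0, 0], [0, 0, 0], [0, 0, 0]], "hand": [-0.35, -0.35, -0.35, -0.35, -0.35]}}

```text
clock: 25.88
tcp_pos: [0.6496, 0.1242, 0.0991]
orientation: [-130.1, -0.1, -56.6]
contact_force: [-0.0, 0.3, 0.4]
opening: 0.058
```

```bash
python3 st.py;python3 look.py w18 >/dev/null
python3 - <<'E'
import pickle,cv2
f=pickle.load(open("w18.pkl","rb"));im=f["frame"][:,:,::-1]
cv2.imwrite("pics/w18b.png",cv2.resize(im[110:260,180:340],None,fx=3.8,fy=3.8,interpolation=cv2.INTER_CUBIC))
E
```

```text
clock 25.875 tcp rest(mm) [21.9 -1.5 72. ] F rest [0.4 0.2 0.2] open 0.058
toolx.y [[0.001, -1.0, -0.001], [-1.0, -0.001, -0.002], [0.002, 0.001, -1.0]] [ -3.  25. 124. 114.  29. -52.]
```

View pics/w18b.png

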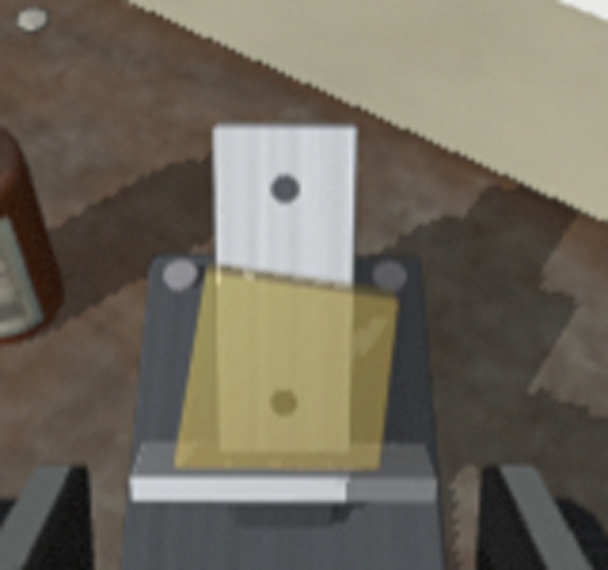

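Run:
```python
from rest import *
f=pickle.load(open("w18.pkl","rb")); D=f["depth"]
c=lambda a,b:(a/3.8+180-.37,b/3.8+110-.37)
q=np.array([c(205,268),c(398,297),c(380,468),c(176,468)])
def onb(u,v,h):
    o,d=ray(f,u,v); return Rm.T@(o+d*((O+h*n-o)@n)/(d@n)-O)
C=np.array([onb(*p,.010) for p in q]); print((C*1000).round(1)); print("centre(front face)",(C.mean(0)*1000).round(1))
for a,b in [(0,1),(3,2),(3,0),(2,1)]:
    e=C[b]-C[a]; print(np.hypot(*e[:2]).round(4),np.degrees(np.arctan2(e[0],-e[1])).round(1))
for nm,poly in [("overboard",[(225,300),(345,300),(345,440),(225,440)]),("side",[(195,370),(210,370),(210,450),(190,450)]),("sideR",[(360,310),(390,310),(375,450),(360,450)])]:
    m=np.zeros(D.shape,np.uint8); cv2.fillConvexPoly(m,np.array([c(*p) for p in poly]).astype(np.int32),1)
    P=np.array([Rm.T@(pt(f,u,v)-O) for v,u in zip(*np.nonzero(m)) if D[v,u]>0])
    A=np.c_[P[:,:2],np.ones(len(P))]; k,*_=np.linalg.lstsq(A,P[:,2],rcond=None); print(nm,len(P),"mean",(P.mean(0)*1000).round(1),"slopes",k[:2].round(3))
```

```text
[[ 45.4  16.1  10. ]
 [ 39.3 -23.8  10. ]
 [  0.8 -21.1  10. ]
 [  0.7  23.3  10. ]]
centre(front face) [21.6 -1.4 10. ]
0.0403 -8.7
0.0444 0.1
0.0453 80.8
0.0387 86.1
overboard 1248 mean [23.7  0.1 10.4] slopes [ 0.005 -0.012]
side 127 mean [14.3 18.2 10.4] slopes [-0.003  0.026]
sideR 265 mean [ 22.9 -18.4  10.5] slopes [-0.    -0.008]
```

Amber's front face reads 10.4 mm off the board with slopes under 0.02, so it lies flat. Its centre is at x = 21.6, y = -1.4 mm, and the lower edge is flush on the ledge. The other edges average about 5° off because the outline is uneven. I'll back off further and take a last check.

Emit:
{"api": "jog_arm", "payload": {"xyz": [[0, 0, -0.4], [0, -0.1, -0.8], [0, -0.2, -0.9], [0, -0.2, -0.9], [0, -0.2, -0.9], [0, -0.2, -0.9]], "rotation": [[0, 0, 0], [0, 0, 0], [0, 0, 0], [0, 0, 0], [0, 0, 0], [0, 0, 0]], "hand": [-0.35, -0.35, -0.35, -0.35, -0.35, -0.35]}}

```text
clock: 26.68
tcp_pos: [0.6023, 0.094, 0.1708]
orientation: [-130.2, -0.0, -56.6]
contact_force: [0.9, -0.3, 0.0]
opening: 0.0576
```

```bash
python3 st.py
python3 - <<'E'
from h import *
from station import vision
for n in ["top","scene"]:
    f=vision.grab_frame(n); pickle.dump(f,open(n+"9.pkl","wb")); im=f["frame"][:,:,::-1]
    cr=im[110:290,140:380] if n=="top" else im[100:300,100:400]
    cv2.imwrite(f"pics/{n}9.png",cv2.resize(cr,None,fx=2.6,fy=2.6,interpolation=cv2.INTER_CUBIC))
# tote slab tilt from the w9 wrist depth
f=pickle.load(open("w9.pkl","rb"));D=f["depth"]
for nm,(a,b,c,d) in {"pink":(236,268,95,140),"blue":(239,268,176,215)}.items():
    P=np.array([pt(f,u,v) for v in range(c,d) for u in range(a,b) if D[v,u]>0]);A=np.c_[P[:,:2],np.ones(len(P))];k,*_=np.linalg.lstsq(A,P[:,2],rcond=None);print(nm,P.mean(0).round(4),k[:2].round(3))
E
```

```text
clock 26.675 tcp rest(mm) [ 40.6  -0.7 161.1] F rest [ 0.4 -0.7 -0.5] open 0.0576
toolx.y [[0.0, -1.0, -0.003], [-1.0, -0.0, 0.0], [-0.0, 0.003, -1.0]] [ -7.  15. 125.  93.  30. -33.]
pink [0.4072 0.1557 0.0145] [ 0.008 -0.003]
blue [0.4179 0.0877 0.0145] [-0.003 -0.001]
```

View pics/top9.png

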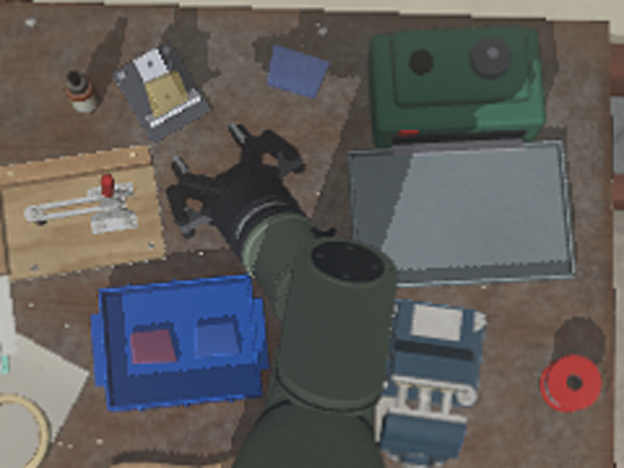

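View pics/scene9.png

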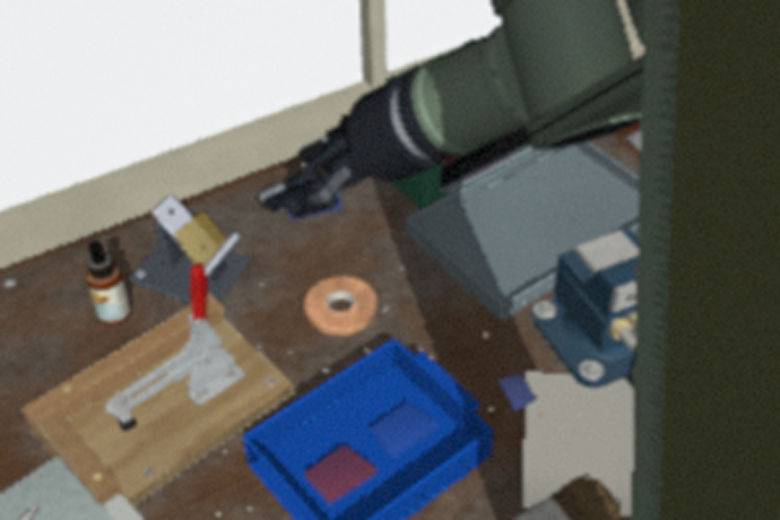

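The tray is empty. Pink and blue lie flat in the tote, amber leans on the rest, and the bottle, foil roll and spool stand where they were. The arm is clear, so I'm handing in.

```bash
python3 -c "
from station import finish_job
print(finish_job())"
```

```text
the job is handed in; nothing more can be done
None
```

The job is handed in at about 27 s on the clock, with all three slabs out of the tray and the arm touching nothing. `finish_job()` gives no verdict, so the results below are my own last checks.

- **Blue and pink slabs:** Both lie on the tote floor side by side and not on each other, about 68 mm between centres. Wrist depth, read right after blue was set down, put both top faces at about 14.5 mm with slopes under 0.01. The final top and scene pictures show them in the same places.
- **Amber slab:** It leans on the rest with its lower edge on the ledge. The centre is about 21.6 mm up from the ledge and 1.4 mm off the middle. The front face is 10.4 mm from the board, with slopes around 0.01 over the board, so the back is flat.
- **Check that disagreed:** Amber's outline is not truly square. The lower edge is level on the ledge, but the other edges run up to about 9° off, roughly 5° (0.1 rad) on average. I took this as within the 0.25 rad limit and left it.
- **Bottle, spool and foil roll:** They look unmoved in the final pictures. I did not measure their positions again.

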